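# Set up the plotter's ink station and roller tension

### The arm

A 6-joint arm with a two-finger parallel gripper is mounted at the origin on the work surface. World frame = base frame: x ahead of the robot, y to its left, z up, the work surface at z = 0. Lengths are in mm, angles in rad, forces in N, time in s.
With the tool pointing down it reaches from about 350 to 875 mm from the base axis. Payload 4.2 kg.
Tool frame: the origin (TCP) lies midway between the tips of the shut fingers; the grasp point (between the pads) lies 19 mm behind it (arm.tcp_to_grasp is the distance from the TCP to the grasp point, in mm); z points along the fingers, y is the line along which they close (so a half turn about z gives the same grasp; the last joint's range is limited). The gripper opens to 85 mm and grips with 20 to 120 N. Pads are 22 mm wide; open, the fingers measure 114 mm over their backs; the gripper's body (76 mm by 85 mm) begins 54 mm behind the grasp point. The pads swing forward as they close: fully open they stand 13 mm farther back than shut.
Start: joints at [-0.92, 0.385, 0.008, 0, -1.194, -0.259], TCP at [238.671, -577.612, 231.312] pointing down, gripper open.
Joint ranges: [-3.14, 3.14], [-1.21, 2.06], [-1.07, 1.41], [-3.16, 2.05], [-2.99, -0.16], [-3.1, 3.1]. Speed limits (rad/s): [2.79, 2.79, 3.14, 3.14, 3.14, 3.14].

### API

Orientations are given as a unit quaternion [x, y, z, w].
In Python, from bench import arm gives the robot as it stands.
- The arm moves only by the tool arm_command, never from a script. Its argument "rows" is a list of rows, each a list of 2 entries, a list of its own where there are three numbers: the shift along the tool's x, y, z as a fraction of full scale, then the turn, a rotation vector about the tool's x, y, z as a fraction of full scale. In form: [[[x, y, z], [wx, wy, wz]], ...]. A call has 1 to 5 rows; each row is the pose to reach, as a shift and turn from the pose commanded when the call began, along the tool's axes at that moment, turning the shorter way round; what a row does not reach only later rows make up. Full scale, the value 1, is 0.25 m for a shift and 180 degrees for a turn. A row lasts 1/10 s, in which the tool goes at most 50 mm and 8.59 degrees, less where a joint would pass 70% of its speed; a pose out of reach is approached as far as the arm can. A call with a number of a shift or a turn outside -1 to 1 is refused whole. A call with a gripper value outside its range is refused whole. "grip" is the opening, from 0 (shut) to 1 (fully open), set as the call begins (left out, the last holds). The fingers move at their own pace and stop on an object; the grip force is fixed at half the most. Time passes only in rows, so rows that repeat a pose let the fingers close. It gives the time, the measured TCP pose, the force, the opening and the grip force at its end, in the units of the state.
- arm.read_state(): the state, without advancing time (a new reading comes with each control period).
- arm.get_image(name): name is "scene" or "side" or "wrist"; returns (picture, depth): 420x560x3 uint8, blue, green, red; 420x560 float32, mm along the optical axis (not along the pixel's ray), 0 where there is no reading.
- arm.camera_info(name): a dict with "fx", "fy", "cx", "cy" (pixels), "extrinsics" (4x4, takes a point from camera to world coordinates). Camera axes: x right, y down, z forward; pixel columns grow to the right and rows downward; lengths in mm; the calibration is good to about 2 mm. The wrist camera is an equidistant fisheye: a pixel r from the principal point sees the ray r / f radians off the axis. A picture is of the moment at which its call begins: read the wrist's pose just before it. camera_info takes no time and is no camera call; for the wrist camera it gives the pose at the moment of the call.
- arm.job_done(): hands the job in; it is judged then, once.
Trained networks look in the newest picture that a camera, given by its name, has taken for a name from the list of things; names that differ only in an ending like _2 or _b are one class to them, and where a whole thing is asked for, a point or a joint stands for the part that bears it (a point fixed in the world has none). Each returns a list of dicts, best first, with "score" (0 to 1); they miss things now and then, are a little off and sometimes report something else, mostly with a low value. They report only what shows in the picture. A call takes as long as a camera call. They do not tell look-alikes from the thing itself.
- arm.spot_in(camera, query): "position" ([column, row] in pixels, amid what is visible of it).
The state is a dict: "clock": time; "joints": joint angles; "joint_vel": joint speeds; "joint_efforts": joint torques, N m; "position": TCP position; "ee_rot": TCP orientation; "contact_force": force on the tool from outside, world axes, zero at the start; "wrist_torque": the same for the moment, N m; "gripper_width": finger opening in mm; "grasp_force": force on a finger pad.
Only numpy, scipy, OpenCV 4.12 (cv2) and the standard library are available. Lean on these libraries where they do the work, as an engineer would, in place of code of your own. Each camera call takes 0.05 s, during which the arm holds its last target. There are 200 camera calls.

### The job

Get the plotter ready for its next drawing: its ink cradle was put back the wrong way round, so lift it clear of its dock, turn it half round and seat it fully home with its green tab beside the green stripe, and stand every ink cartridge that is on the table upright in the bay of its own colour; the empty white cartridge still in the cradle goes in the brown tray. Turn the blue tension knob until the needle of the sprung arm points at the red mark, moving the arm only by its knob, never by pushing the arm itself. Do not knock the other things about.

Things in the scene. Friction and masses are not known exactly. Their poses are not given: they have to be found in the camera images.
- dock_centre (a point): centre of the floor of the cradle dock on the white, fixed plotter, level with its flat deck, 50 mm above the table. Axes are the plotter's: +x to the drawing bed behind the deck, +y to the dock end (robot's left), z up; yaw varies. The dock is a rectangular well, 189 mm (y) by 78 mm (x) inside, walls 5 mm thick, 9 mm high
- dock_stripe (a point): green stripe on the dock's outer short wall (+y end of the plotter); the point is 92.5 mm from dock_centre along +y, 9 mm above the dock floor (just inside the wall). The deck spans x -110 to +110 and y -317 to +103 mm from dock_centre; the grey bed, 32 mm above the table, runs on to x = +350
- cradle_grip (a point): grip bar's centre on the loose ink cradle, a dark tray 185 mm (its y) by 74 mm (its x), 9 mm high round the rim, 0.22 kg, with 2 mm to spare each side in the dock. The bar, over the tray's middle, lies along its x, 54 mm long, 14 mm wide (y), from 50 to 64 mm above the tray's underside; this point is 57 mm above the underside. Axes are the cradle's; z up. It starts in the dock the wrong way round (its y against the plotter's y)
- cradle_tab (a point): green tab on one short end of the cradle: 92.5 mm from the cradle's middle along its +y, 9 mm above its underside; it coincides with dock_stripe when the cradle is home the right way round
- bay_blue (a point): middle of the floor of the blue bay of the cradle (floor coloured blue), at cradle y = -71 mm, 4 mm above the cradle's underside; axes are the cradle's. The bay is 68 mm long (cradle x), open above the tray's 5 mm rim at its two ends, and 37 mm wide (cradle y) between dividers 18 mm higher than its floor and 48 mm long (middle of the bay's length)
- bay_red (a point): middle of the floor of the red bay of the cradle (floor coloured red), at cradle y = -31 mm, 4 mm above the cradle's underside; axes are the cradle's. The bay is 68 mm long (cradle x), open above the tray's 5 mm rim at its two ends, and 37 mm wide (cradle y) between dividers 18 mm higher than its floor and 48 mm long (middle of the bay's length)
- bay_yellow (a point): middle of the floor of the yellow bay of the cradle (floor coloured yellow), at cradle y = 31 mm, 4 mm above the cradle's underside; axes are the cradle's. The bay is 68 mm long (cradle x), open above the tray's 5 mm rim at its two ends, and 37 mm wide (cradle y) between dividers 18 mm higher than its floor and 48 mm long (middle of the bay's length)
- bay_black (a point): middle of the floor of the black bay of the cradle (floor coloured black), at cradle y = 71 mm, 4 mm above the cradle's underside; axes are the cradle's. The bay is 68 mm long (cradle x), open above the tray's 5 mm rim at its two ends, and 37 mm wide (cradle y) between dividers 18 mm higher than its floor and 48 mm long (middle of the bay's length)
- ink_blue (a point): centre of the blue ink cartridge, a blue block with a white label, 60 mm long (its x), 32 mm wide (its y), 30 mm high (z up), 0.05 to 0.1 kg, standing on the table (centre 15 mm up). May be absent
- ink_red (a point): centre of the red ink cartridge, a red block with a white label, 60 mm long (its x), 32 mm wide (its y), 30 mm high (z up), 0.05 to 0.1 kg, standing on the table (centre 15 mm up). May be absent
- ink_yellow (a point): centre of the yellow ink cartridge, a yellow block with a white label, 60 mm long (its x), 32 mm wide (its y), 30 mm high (z up), 0.05 to 0.1 kg, standing on the table (centre 15 mm up). May be absent
- ink_black (a point): centre of the black ink cartridge, a black block with a white label, 60 mm long (its x), 32 mm wide (its y), 30 mm high (z up), 0.05 to 0.1 kg, standing on the table (centre 15 mm up). May be absent
- tension_knob (a joint): the blue tension knob: angle in rad, 0 to 6.28, growing as it turns clockwise seen from above; it stays where it is left (about 0.03 N m to turn)
- tension_knob_grip (a point): point on the knob's upright axis, 37 mm above the deck; the point turns with the knob. The knob's grip is an upright bar along the point's x, 42 mm long, 14 mm wide (point's y), from 14 to 44 mm above the deck, on a round base 68 mm across and 6 mm high
- needle_tip (a point): tip of the black needle at the end of the sprung aluminium arm, which is pivoted on the deck near its right rear corner and lies about along the plotter's y; the tip is 130 mm from the pivot, 10 mm above the deck. Turning the knob clockwise moves the tip towards the plotter's -x (towards the robot), about 7.3 mm per rad of the knob; turning it back lets it return
- mark (a point): middle of the red set mark, a strip 6 mm wide (plotter x) lying on the white scale beyond the needle tip; axes as the plotter. Where on the scale it sits differs from start to start
- empty_cartridge (a point): centre of the used-up cartridge: plain white, same size as the others (60 mm along its x, 32 mm, 30 mm high), 0.05 kg; it starts standing in the cradle's yellow bay
- tray_floor (a point): middle of the floor of the brown returns tray, fixed on the table, floor 3 mm thick, 104 mm (its x) by 64 mm (its y) inside, walls rising 7 mm above the floor
- tape: bystander: cream masking-tape roll, 56 mm across, 22 mm high, lying flat; origin at the centre of its underside
- glue_stick: bystander: green and red glue stick standing upright, 24 mm across, 85 mm high; origin at the centre of its underside
- eraser: bystander: white eraser 45 x 20 x 12 mm; origin at the centre of its underside
- sharpener: bystander: orange sharpener block 35 x 25 x 20 mm; origin at the centre of its underside
- mug: bystander: white mug, 80 mm across, 90 mm high; origin at the centre of its underside
- sprung_arm: the sprung arm, an aluminium strip 10 mm wide ending in the needle; origin at its pivot, 6 mm above the deck, at (60, -287) mm from dock_centre along the plotter's axes; the arm runs along its own +y. Not to be pushed
Not all that is in view belongs to the job. Leave any orange look-alike of the part that bears ink_black alone.

How it is judged:
By the outcome, as a careful person would: the job done as asked, in the order asked, and still so for the second after the job is handed in, with the robot touching nothing.
Of cart_blue, cart_red, cart_yellow, cart_black only 2 to 4 are there at a start; the rules pass over those that are not, and their reading is None.
At some moment in a run one of cart_blue, cart_red, cart_yellow, cart_black may be knocked a few centimetres aside while the robot is not near it.
It also fails if it takes over 210 s, if anything falls off the work surface, if the arm or the gripper's body presses on something with over 40 N, if the wrist force passes 120 N, or if a joint passes its speed limit or range.

## Working session

There is one attempt and no reset: what is moved stays moved. The work goes in short steps, Python scripts to look and compute and a tool call to move; the robot and the scene stay as the last step left them, time stands still between calls to the robot, and variables do not carry over. Pictures are saved under pics/ and viewed, at most 14 in all, crops included, and the job is handed in when it is done.

Besides the shell and the picture viewer there is one more tool, called after "Request:" as name(argument=value, ...), one argument or row to a line, values as JSON. arm_command: Moves the arm, as the interface text tells. Shift numbers are shares of 0.25 m and turn numbers shares of 180 degrees, none past 1 either way. Its arguments: {"type":"object","properties":{"rows":{"type":"array","items":{"type":"array"}},"grip":{"type":"number"}},"required":["rows"]}

```bash
mkdir -p pics; ls; cat > h.py <<'E'
import numpy as np, cv2
from bench import arm
from scipy.spatial.transform import Rotation as R
def snap(cam,fn=None):
    info=arm.camera_info(cam); im,d=arm.get_image(cam)
    if fn: cv2.imwrite('pics/'+fn,im)
    return im,d,info
def world(info,d,u,v):
    """scene/side pixel -> world using depth"""
    z=d[int(round(v)),int(round(u))]
    p=np.array([(u-info['cx'])/info['fx']*z,(v-info['cy'])/info['fy']*z,z,1])
    return (np.array(info['extrinsics'])@p)[:3]
def cloud(info,d):
    v,u=np.indices(d.shape)
    p=np.stack([(u-info['cx'])/info['fx']*d,(v-info['cy'])/info['fy']*d,d,np.ones_like(d)],-1)
    return (p@np.array(info['extrinsics']).T)[...,:3]
E
python3 - <<'E'
from h import *
for c in ['scene','side']:
    im,d,i=snap(c,c+'0.png'); print(c,np.round(i['extrinsics'],3).tolist(),i['fx'],i['cx'],i['cy'])
    np.savez(c+'0.npz',im=im,d=d,E=i['extrinsics'],f=i['fx'],cx=i['cx'],cy=i['cy'])
s=arm.read_state();print(s)
E
```

```text
pics
scene [[0.734, 0.489, -0.472, 1292.68], [0.679, -0.546, 0.49, -733.527], [-0.018, -0.68, -0.733, 1247.383], [0.0, 0.0, 0.0, 1.0]] 531.091214660858 279.540616502072 210.80998492379143
side [[-0.736, -0.341, 0.585, -169.745], [-0.677, 0.384, -0.628, 765.623], [-0.011, -0.858, -0.514, 687.169], [0.0, 0.0, 0.0, 1.0]] 434.73800267390925 281.34314888181996 212.5793105089686
{'clock': 0.1, 'joints': array([-9.20425290e-01,  3.85547678e-01,  6.75803098e-03, -4.24374751e-04,
       -1.19399432e+00, -2.58602660e-01]), 'joint_vel': array([ 2.93991738e-04, -5.56332975e-04,  2.16660906e-03,  8.77228578e-04,
       -7.18915807e-05,  5.32355967e-04]), 'joint_efforts': array([-3.33402859e-04, -3.93318701e+01,  1.88929439e+01,  4.19786900e+00,
       -2.59979177e-03,  5.25939569e-06]), 'position': array([ 238.4585132 , -577.16342145,  230.28973626]), 'ee_rot': array([-1.94557017e-01,  9.80890687e-01,  9.79515701e-04, -2.59085460e-04]), 'contact_force': array([-0.62188422,  0.11206306, -0.20077296]), 'wrist_torque': array([0.0023113 , 0.0363031 , 0.06433103]), 'grasp_force': 0.0, 'gripper_width': 85.4029840990629}
```

View pics/scene0.png

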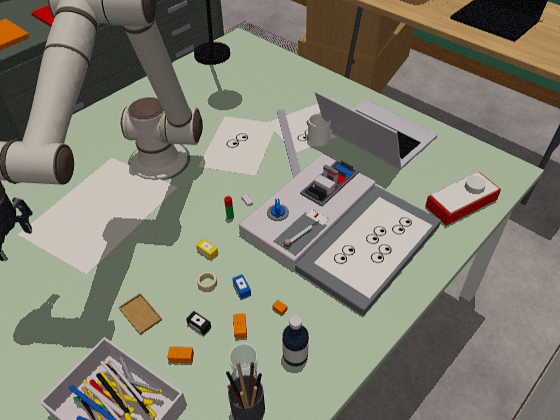

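View pics/side0.png

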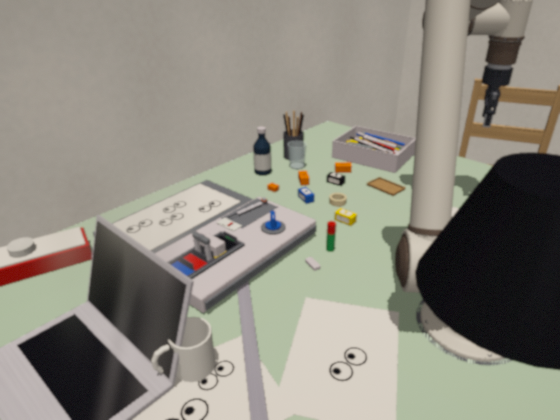

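The scene view shows the plotter at about (315,205), with the cradle at (330,180), the knob at (278,208) and the needle arm running from (290,243) to (322,215). Cartridge candidates are yellow (207,249), blue (242,286) and black (199,323). The orange blocks at (240,326) and (180,355) are look-alikes, and (280,307) is the orange sharpener. There is no red cartridge on the table; the red in the side view at (190,262) looks like the bay floor. The tray is at (140,313).

```bash
python3 - <<'E'
from h import *
z=np.load('scene0.npz'); im,d=z['im'],z['d']
info=dict(fx=float(z['f']),fy=float(z['f']),cx=float(z['cx']),cy=float(z['cy']),extrinsics=z['E'])
P=cloud(info,d)
for n,u,v in [('yellow',207,249),('blue',242,286),('black',199,323),('or1',240,326),('or2',180,355),('sharp',280,307),('tray',140,313),('knob',278,203),('tape',198,280),('glue',229,198),('eraser',247,200),('mug',318,125),('gripbar',336,170)]:
    print(n,P[v,u].round(0))
# deck plane points
m=(abs(P[...,2]-50)<3)&(d>0)
xy=P[m][:,:2].astype(np.float32)
# restrict near plotter
c=P[205,300][:2]; 
m2=m&(np.hypot(P[...,0]-c[0],P[...,1]-c[1])<350)
cv2.imwrite('pics/m.png',(m2*255).astype(np.uint8))
n,l,st,ce=cv2.connectedComponentsWithStats(m2.astype(np.uint8))
k=1+np.argmax(st[1:,4]); xy=P[l==k][:,:2].astype(np.float32)
print(cv2.minAreaRect(xy),cv2.boxPoints(cv2.minAreaRect(xy)), np.median(P[l==k][:,2]))
for n in ['ink_black','ink_blue','ink_yellow','ink_red','empty_cartridge','cradle_tab','dock_stripe','cradle_grip','needle_tip','mark','tension_knob_grip','tray_floor']:
    arm_r=arm.spot_in('scene',n)
    print(n,[(np.round(r['position']).tolist(),round(r['score'],2),P[int(r['position'][1]),int(r['position'][0])].round(0).tolist()) for r in arm_r[:3]])
big=cv2.resize(im[145:265,230:390],None,fx=5,fy=5,interpolation=cv2.INTER_CUBIC); cv2.imwrite('pics/c1.png',big)
E
```

```text
yellow [ 455. -175.   30.]
blue [ 625. -198.   30.]
black [ 623. -354.   26.]
or1 [ 712. -290.   32.]
or2 [ 657. -448.   28.]
sharp [ 744. -172.   19.]
tray [ 463. -434.   -2.]
knob [522.  61.  89.]
tape [ 515. -264.   24.]
glue [389. -17.  79.]
eraser [384.  59.   8.]
mug [321. 492.  28.]
gripbar [578. 267. 117.]
((563.169921875, 157.4576416015625), (218.96929931640625, 418.38665771484375), 2.605515956878662) [[444.2887   361.4576  ]
 [463.30823  -56.496506]
 [682.05115  -46.542328]
 [663.0316   371.4118  ]] 49.14717623643833
ink_black [([180.0, 347.0], 0.86, [639.0, -433.0, 27.0]), ([240.0, 324.0], 0.84, [702.0, -285.0, 25.0])]
ink_blue [([244.0, 283.0], 0.5, [620.0, -189.0, 31.0]), ([276.0, 208.0], 0.38, [530.0, 44.0, 90.0]), ([334.0, 179.0], 0.35, [574.0, 266.0, 80.0])]
ink_yellow [([207.0, 244.0], 0.52, [434.0, -161.0, 29.0])]
ink_red []
empty_cartridge [([326.0, 183.0], 0.45, [573.0, 227.0, 85.0])]
cradle_tab [([331.0, 179.0], 0.68, [554.0, 278.0, 55.0])]
dock_stripe [([345.0, 229.0], 0.57, [708.0, 157.0, 30.0])]
cradle_grip [([328.0, 176.0], 0.81, [541.0, 278.0, 64.0])]
needle_tip [([297.0, 234.0], 0.45, [629.0, 26.0, 60.0])]
mark []
tension_knob_grip [([277.0, 209.0], 0.73, [1293.0, -734.0, 1247.0])]
tray_floor [([139.0, 312.0], 0.63, [460.0, -433.0, 3.0])]
```

View pics/c1.png

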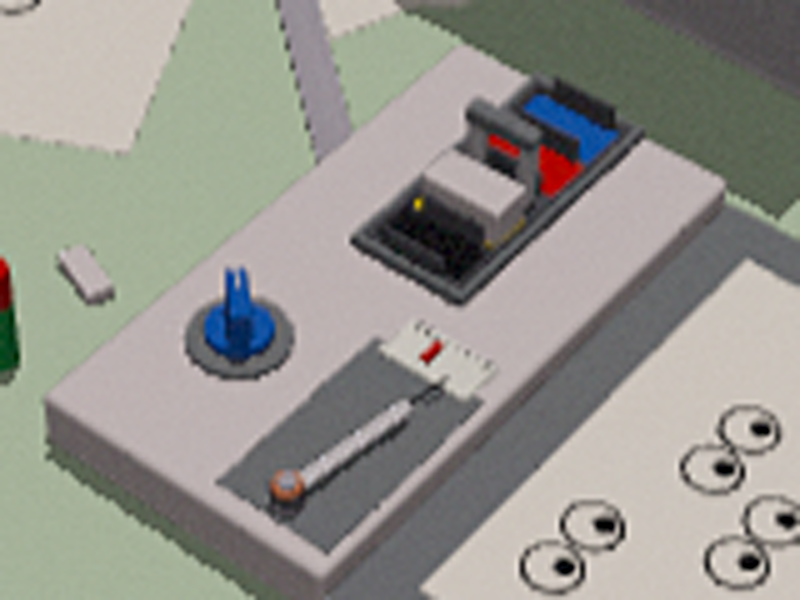

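```bash
cat >> h.py <<'E'
def Rdown(h):
    """tool pointing down, tool y at heading h deg"""
    a=np.radians(h); y=np.array([np.cos(a),np.sin(a),0]); z=np.array([0,0,-1.]); x=np.cross(y,z)
    return R.from_matrix(np.stack([x,y,z],1))
def goal(pts):
    """pts: list of (x,y,z,heading): prints the moves one after another, each from the ideal end of the one before"""
    s=arm.read_state(); p=s['position']; r=R.from_quat(s['ee_rot'])
    for x,y,z,h in pts:
        q=np.array([x,y,z]); t=Rdown(h)
        sh=r.inv().apply(q-p); tu=(r.inv()*t).as_rotvec()
        print('shift',(sh/250).round(3).tolist(),'turn',(tu/np.pi).round(4).tolist(),'rows',round(np.linalg.norm(sh)/50,1),round(np.degrees(np.linalg.norm(tu))/8.59,1))
        p,r=q,t
def pose():
    s=arm.read_state(); r=R.from_quat(s['ee_rot']).as_matrix()
    print('t',round(s['clock'],2),'p',s['position'].round(1),'hd',round(np.degrees(np.arctan2(r[1,1],r[0,1])),2),'tilt',np.degrees(r[:2,2]).round(2),'w',round(s['gripper_width'],1),'gf',round(s['grasp_force'],1),'F',s['contact_force'].round(1),'j',np.degrees(s['joints']).round(0))
def wpix(info,pts):
    """world -> wrist pixel (equidistant)"""
    E=np.array(info['extrinsics']); c=(np.asarray(pts,float)-E[:3,3])@E[:3,:3]
    rho=np.hypot(c[:,0],c[:,1]); th=np.arctan2(rho,c[:,2])
    return np.stack([info['cx']+info['fx']*th*c[:,0]/rho,info['cy']+info['fy']*th*c[:,1]/rho],1)
def topview(img,info,c,h,z,w,hh,s):
    """rectified image of plane z: centre c, image up = heading h+90.. cols along axis at heading h, rows opposite to h+90; s px/mm"""
    a=np.radians(h); ex=np.array([np.cos(a),np.sin(a)]); ey=np.array([-ex[1],ex[0]])
    v,u=np.indices((int(hh*s),int(w*s))); X=(u/s-w/2)[...,None]*ex+(hh/2-v/s)[...,None]*ey+np.array(c)
    P=np.concatenate([X,np.full(X.shape[:2]+(1,),z)],-1).reshape(-1,3)
    m=wpix(info,P).reshape(X.shape[0],X.shape[1],2).astype(np.float32)
    return cv2.remap(img,m[...,0],m[...,1],cv2.INTER_CUBIC)
E
python3 - <<'E'
from h import *
print(np.round(arm.camera_info('wrist')['extrinsics'],3).tolist(),{k:v for k,v in arm.camera_info('wrist').items() if k!='extrinsics'})
goal([(238.5,-577,330,112.4),(530,220,330,92.6)]);pose()
E
```

```text
[[-0.381, 0.883, 0.274, 168.435], [0.924, 0.364, 0.114, -606.651], [0.001, 0.297, -0.955, 373.055], [0.0, 0.0, 0.0, 1.0]] {'fx': 325.19226210127806, 'fy': 325.19226210127806, 'cx': 275.1418662571368, 'cy': 209.2093429192707}
shift [-0.0, 0.002, -0.395] turn [-0.0, 0.0, 0.0003] rows 2.0 0.0
shift [-2.293, 2.503, 0.0] turn [0.0, 0.0, 0.11] rows 17.0 2.3
t 0.7 p [ 238.7 -577.6  231.3] hd 112.45 tilt [ 0. -0.] w 85.4 gf 0.0 F [-0.1  0.   0. ] j [-53.  22.   0.  -0. -68. -15.]
```

Request:
arm_command(
  rows=[
    [[0,0,-0.2],[0,0,0]],
    [[0,0,-0.4],[0,0,0]],
  ],
  grip=0.5,
)

```text
clock: 0.9
position: [238.1, -576.9, 330.9]
ee_rot: [-0.195, 0.981, 0.002, -0.001]
contact_force: [0.7, -1.2, 1.1]
gripper_width: 59.2
grasp_force: 0.0
```

Request:
arm_command(
  rows=[
    [[-0.57,0.62,0],[0,0,0]],
    [[-0.57,0.62,0],[0,0,0]],
    [[-0.57,0.62,0],[0,0,0]],
    [[-0.57,0.62,0],[0,0,0]],
    [[-0.57,0.62,0],[0,0,0]],
  ],
)

```text
clock: 1.4
position: [311.8, -376.5, 332.2]
ee_rot: [-0.197, 0.98, -0.0, 0.001]
contact_force: [-0.0, -1.2, 0.9]
gripper_width: 42.5
grasp_force: 0.0
```

Request:
arm_command(
  rows=[
    [[-0.57,0.62,0],[0,0,0]],
    [[-0.57,0.62,0],[0,0,0]],
    [[-0.57,0.62,0],[0,0,0]],
    [[-0.57,0.62,0],[0,0,0]],
    [[-0.57,0.62,0],[0,0,0]],
  ],
)

```text
clock: 1.9
position: [384.8, -179.2, 331.7]
ee_rot: [-0.197, 0.98, 0.0, 0.001]
contact_force: [-0.2, -0.1, 0.4]
gripper_width: 42.7
grasp_force: 0.0
```

Request:
arm_command(
  rows=[
    [[-0.57,0.62,0],[0,0,0]],
    [[-0.57,0.62,0],[0,0,0]],
    [[-0.57,0.62,0],[0,0,0]],
    [[-0.57,0.62,0],[0,0,0]],
    [[-0.57,0.62,0],[0,0,0]],
  ],
)

```text
clock: 2.4
position: [457.7, 18.4, 330.9]
ee_rot: [-0.196, 0.981, 0.0, -0.0]
contact_force: [-1.7, 0.2, -0.2]
gripper_width: 42.4
grasp_force: 0.0
```

Request:
arm_command(
  rows=[
    [[-0.57,0.62,0],[0,0,0.11]],
    [[-0.57,0.62,0],[0,0,0.11]],
    [[-0.57,0.62,0],[0,0,0.11]],
    [[-0.57,0.62,0],[0,0,0.11]],
    [[-0.57,0.62,0],[0,0,0.11]],
  ],
)

```text
clock: 2.9
position: [530.3, 215.9, 329.7]
ee_rot: [-0.024, 1.0, -0.0, -0.001]
contact_force: [-0.7, -0.2, -0.6]
gripper_width: 42.7
grasp_force: 0.0
```

```bash
python3 - <<'E'
from h import *
pose()
im,d,i=snap('wrist','w1.png')
np.savez('w1.npz',im=im,d=d,E=i['extrinsics'])
print(np.round(i['extrinsics'],3).tolist())
t=topview(im,i,(558.3,200),92.6,59,400,250,2); cv2.imwrite('pics/w1t.png',t)
E
```

```text
t 2.9 p [530.3 215.9 329.7] hd 92.75 tilt [-0.07 -0.05] w 42.7 gf 0.0 F [-0.7 -0.2 -0.6] j [  38.   14.    3.   -0.  -79. -126.]
[[-0.047, 0.954, 0.295, 454.562], [0.999, 0.045, 0.014, 212.422], [-0.0, 0.296, -0.955, 471.497], [0.0, 0.0, 0.0, 1.0]]
```

View pics/w1t.png

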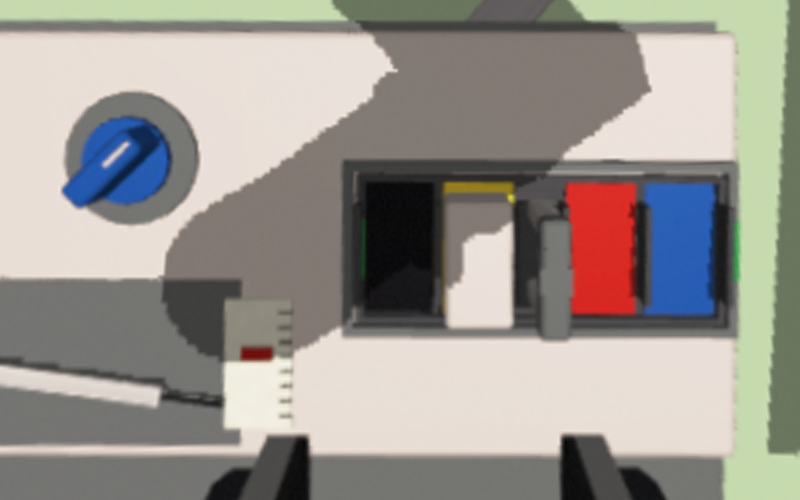

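Rectified at rim height, the wrist view shows the dock outer wall from (343,161) to (737,336). The empty cartridge is at (479,262), the bar at (556,270), the knob at (128,158) with its grip along the diagonal, the mark at (257,354) and the needle tip at about (222,402). Next I'll fit from depth.

```bash
cat >> h.py <<'E'
def wcloud(info,d):
    v,u=np.indices(d.shape); x=(u-info['cx'])/info['fx']; y=(v-info['cy'])/info['fy']; th=np.hypot(x,y)+1e-9
    k=np.tan(np.minimum(th,1.4))/th*d
    return (np.stack([x*k,y*k,d,np.ones_like(d)],-1)@np.array(info['extrinsics']).T)[...,:3]
def rect(P,m,name):
    q=P[m&np.isfinite(P[...,2])]
    if len(q)<8: print(name,'few');return
    (c,s,a)=cv2.minAreaRect(q[:,:2].astype(np.float32)); print(name,len(q),'c',np.round(c,1),'size',np.round(s,1),'ang',round(a,2),'z',np.percentile(q[:,2],[5,50,95]).round(1))
    return np.array(c)
E
python3 - <<'E'
from h import *
z=np.load('w1.npz'); i=arm.camera_info('wrist'); i['extrinsics']=z['E']; P=wcloud(i,z['d']); im=z['im']
ok=z['d']>0
def near(c,rx,ry): return ok&(abs(P[...,0]-c[0])<rx)&(abs(P[...,1]-c[1])<ry)
X,Y,Z=P[...,0],P[...,1],P[...,2]
deck=near((563,157),140,240)
print('deck z',np.median(Z[near((480,300),15,20)]),np.median(Z[near((640,250),15,20)]))
m=(abs(Z-50)<3)&deck
n,l,st,ce=cv2.connectedComponentsWithStats(m.astype(np.uint8)); k=1+np.argmax(st[1:,4]); rect(P,l==k,'deck')
rect(P,(abs(Z-59)<2.5)&near((556,267),60,115),'rim59')
rect(P,(Z>106)&(Z<125)&near((556,267),60,40),'bar')
rect(P,(Z>78)&(Z<90)&near((556,235),60,30),'empty top')
rect(P,(Z>84)&(Z<105)&near((520,60),60,60),'knob top')
hsv=cv2.cvtColor(im,cv2.COLOR_BGR2HSV)
red=((hsv[...,0]<8)|(hsv[...,0]>172))&(hsv[...,1]>140)
rect(P,red&near((605,128),40,30),'mark')
rect(P,(Z>72)&(Z<79)&near((556,267),60,115),'divid')
for v in range(0,0): pass
E
```

```text
deck z 49.08255498206216 48.92358713996006
deck 30517 c [559.5 163.2] size [218.4 417.9] ang 2.46 z [47.7 49.1 50.6]
rim59 2203 c [555.3 270.4] size [ 89.3 199.5] ang 2.65 z [56.8 58.  59.6]
bar 567 c [554.8 269.6] size [53.4 14.5] ang 1.84 z [110.1 112.9 114.3]
empty top 1210 c [557.4 244.6] size [59.4 42.7] ang 2.98 z [81.3 82.9 84.3]
knob top 368 c [519.7  61.6] size [14.6 42.6] ang 47.15 z [86.7 92.6 94.1]
mark 33 c [614.7 129.5] size [ 3.4 14.7] ang 4.07 z [53.8 55.  56. ]
divid 110 c [553.  270.1] size [ 51.6 182.7] ang 1.37 z [72.1 72.7 78.7]
```

Request:
arm_command(
  rows=[
    [[-0.2,0.1,0],[0,0,-0.238]],
    [[-0.2,0.1,0],[0,0,-0.238]],
    [[-0.2,0.1,0],[0,0,-0.238]],
    [[-0.2,0.1,0],[0,0,-0.238]],
    [[-0.2,0.1,0],[0,0,-0.238]],
  ],
)

```text
clock: 3.45
position: [578.0, 238.4, 331.2]
ee_rot: [-0.389, 0.921, -0.0, -0.0]
contact_force: [0.1, 0.2, 0.7]
gripper_width: 42.5
grasp_force: 0.0
```

Request:
arm_command(
  rows=[
    [[0,0,0],[0,0,-0.238]],
    [[0,0,0],[0,0,-0.238]],
    [[0,0,0],[0,0,-0.238]],
    [[0,0,0],[0,0,-0.238]],
    [[0,0,0],[0,0,-0.238]],
  ],
)

```text
clock: 3.95
position: [577.8, 238.3, 331.5]
ee_rot: [-0.698, 0.716, -0.0, -0.0]
contact_force: [0.0, -0.4, -0.7]
gripper_width: 43.1
grasp_force: 0.0
```

Request:
arm_command(
  rows=[
    [[0,0,0],[0,0,-0.238]],
    [[0,0,0],[0,0,-0.238]],
    [[0,0,0],[0,0,-0.238]],
    [[0,0,0],[0,0,-0.238]],
    [[0,0,0],[0,0,-0.238]],
  ],
)

```text
clock: 4.45
position: [577.8, 238.3, 331.5]
ee_rot: [0.911, -0.411, 0.0, 0.0]
contact_force: [-0.0, 0.7, 0.4]
gripper_width: 42.3
grasp_force: 0.0
```

Request:
arm_command(
  rows=[
    [[0,0,0],[0,0,-0.238]],
    [[0,0,0],[0,0,-0.238]],
    [[0,0,0],[0,0,-0.238]],
    [[0,0,0],[0,0,-0.238]],
    [[0,0,0],[0,0,-0.238]],
  ],
)

```text
clock: 4.95
position: [577.8, 238.3, 331.5]
ee_rot: [0.999, -0.05, -0.0, 0.0]
contact_force: [-0.3, 0.5, -0.3]
gripper_width: 42.7
grasp_force: 0.0
```

Request:
arm_command(
  rows=[
    [[0,0,0],[0,0,-0.048]],
    [[0,0,0],[0,0,-0.048]],
    [[0,0,0],[0,0,-0.048]],
  ],
)

```text
clock: 5.25
position: [577.7, 239.1, 331.5]
ee_rot: [1.0, 0.021, -0.0, 0.0]
contact_force: [0.5, -0.2, -0.1]
gripper_width: 42.9
grasp_force: 0.0
```

```bash
cat > meas.py <<'E'
from h import *
def dockmeas(name,dx=555,dy=270):
    im,d,i=snap('wrist'); np.savez(name+'.npz',im=im,d=d,E=i['extrinsics'])
    P=wcloud(i,d); ok=d>0; X,Y,Z=P[...,0],P[...,1],P[...,2]
    def near(c,rx,ry): return ok&(abs(X-c[0])<rx)&(abs(Y-c[1])<ry)
    print('deck z',np.median(Z[near((480,300),15,20)]),np.median(Z[near((640,250),15,20)]))
    m=(abs(Z-50)<3)&near((563,157),140,240)
    n,l,st,ce=cv2.connectedComponentsWithStats(m.astype(np.uint8)); k=1+np.argmax(st[1:,4]); rect(P,l==k,'deck')
    rect(P,(abs(Z-59)<2.5)&near((dx,dy),60,115),'rim59')
    rect(P,(Z>106)&(Z<125)&near((dx,dy),60,40),'bar')
    rect(P,(Z>78)&(Z<90)&near((dx,dy-32),60,20),'empty top')
    rect(P,(Z>84)&(Z<105)&near((520,60),60,60),'knob top')
E
python3 - <<'E'
from meas import *
pose(); dockmeas('w2')
goal([(555,270,160,272.55),(555,270,97,272.55)])
E
```

```text
t 5.25 p [577.7 239.1 331.5] hd -87.61 tilt [-0.   -0.01] w 42.9 gf 0.0 F [ 0.5 -0.2 -0.1] j [ 37.  19.  11.   0. -81.  55.]
deck z 49.43030644147706 49.072933439746805
deck 30524 c [560.7 163.4] size [218.6 418.4] ang 2.28 z [47.9 49.3 50.9]
rim59 2262 c [555.3 270.4] size [ 88.7 199.6] ang 2.36 z [56.9 58.3 59.9]
bar 561 c [556.1 269.7] size [52.9 14. ] ang 2.29 z [110.3 113.2 114.7]
empty top 1215 c [558.6 238.2] size [59.7 31.4] ang 2.91 z [81.7 83.2 84.5]
knob top 351 c [520.3  61.9] size [15.3 42.2] ang 44.83 z [84.8 92.6 94.4]
shift [-0.085, -0.127, 0.686] turn [0.0, -0.0, -0.0007] rows 3.5 0.0
shift [0.0, 0.0, 0.252] turn [0.0, 0.0, 0.0] rows 1.3 0.0
```

Request:
arm_command(
  rows=[
    [[-0.087,-0.127,0.1],[0,0,0]],
    [[-0.087,-0.127,0.3],[0,0,0]],
    [[-0.087,-0.127,0.5],[0,0,0]],
    [[-0.087,-0.127,0.65],[0,0,0]],
    [[-0.087,-0.127,0.65],[0,0,0]],
  ],
)

```text
clock: 5.8
position: [551.0, 268.7, 162.7]
ee_rot: [1.0, 0.022, -0.006, 0.004]
contact_force: [-0.9, -0.3, -0.6]
gripper_width: 42.7
grasp_force: 0.0
```

```bash
python3 - <<'E'
from h import *
pose(); goal([(555.6,269.9,90,272.4)])
E
```

```text
t 5.8 p [551.  268.7 162.7] hd -87.5 tilt [-0.63 -0.42] w 42.7 gf 0.0 F [-0.9 -0.3 -0.6] j [ 41.  24.  -6.  -0. -60.  51.]
shift [0.022, -0.006, 0.291] turn [0.0022, 0.0036, 0.0005] rows 1.5 0.1
```

Request:
arm_command(
  rows=[
    [[0,0,0],[0,0,0]],
    [[0,0,0],[0,0,0]],
  ],
)

```text
clock: 6.0
position: [556.1, 271.9, 172.0]
ee_rot: [1.0, 0.023, 0.002, -0.001]
contact_force: [0.2, 0.1, 0.3]
gripper_width: 42.5
grasp_force: 0.0
```

```bash
python3 - <<'E'
from h import *
pose(); goal([(555.6,269.9,90,272.4)])
E
```

```text
t 6.0 p [556.1 271.9 172. ] hd -87.37 tilt [0.28 0.16] w 42.5 gf 0.0 F [0.2 0.1 0.3] j [ 41.  24.  -6.   0. -60.  52.]
shift [-0.004, 0.009, 0.328] turn [-0.0008, -0.0016, 0.0013] rows 1.6 0.0
```

Request:
arm_command(
  rows=[
    [[0,0,0.12],[0,0,0]],
    [[0,0,0.22],[0,0,0]],
    [[0,0,0.22],[0,0,0]],
    [[0,0,0.22],[0,0,0]],
    [[0,0,0.22],[0,0,0]],
  ],
)

```text
clock: 6.5
position: [555.9, 272.0, 116.6]
ee_rot: [1.0, 0.023, 0.002, -0.001]
contact_force: [-0.2, -1.2, 0.1]
gripper_width: 42.5
grasp_force: 0.0
```

```bash
python3 - <<'E'
from h import *
pose(); goal([(555.6,269.9,90,272.4)])
E
```

```text
t 6.5 p [555.9 272.  116.6] hd -87.33 tilt [0.24 0.16] w 42.5 gf 0.0 F [-0.2 -1.2  0.1] j [ 41.  27.  -9.   0. -53.  52.]
shift [-0.002, 0.009, 0.107] turn [-0.0008, -0.0014, 0.0015] rows 0.5 0.0
```

Request:
arm_command(
  rows=[
    [[-0.001,0.008,0.06],[-0.0008,-0.0014,0.0015]],
    [[-0.001,0.008,0.107],[-0.0008,-0.0014,0.0015]],
    [[-0.001,0.008,0.107],[-0.0008,-0.0014,0.0015]],
    [[-0.001,0.008,0.107],[-0.0008,-0.0014,0.0015]],
    [[-0.001,0.008,0.107],[-0.0008,-0.0014,0.0015]],
  ],
)

```text
clock: 7.0
position: [554.4, 269.2, 87.2]
ee_rot: [1.0, 0.021, -0.002, 0.001]
contact_force: [0.3, -0.2, -0.7]
gripper_width: 42.7
grasp_force: 0.0
```

Request:
arm_command(
  rows=[
    [[0,0,0],[0,0,0]],
    [[0,0,0],[0,0,0]],
    [[0,0,0],[0,0,0]],
    [[0,0,0],[0,0,0]],
    [[0,0,0],[0,0,0]],
  ],
  grip=0,
)

```text
clock: 7.5
position: [554.4, 269.3, 87.6]
ee_rot: [1.0, 0.021, -0.002, 0.001]
contact_force: [-1.3, 0.1, 2.3]
gripper_width: 13.3
grasp_force: 59.1
```

```bash
python3 - <<'E'
from h import *
pose()
E
```

```text
t 7.5 p [554.4 269.3  87.6] hd -87.61 tilt [-0.2  -0.12] w 13.3 gf 59.1 F [-1.3  0.1  2.3] j [ 41.  29. -11.  -0. -50.  52.]
```

Request:
arm_command(
  rows=[
    [[0,0,-0.05],[0,0,0]],
    [[0,0,-0.1],[0,0,0]],
    [[0,0,-0.25],[0,0,0]],
    [[0,0,-0.4],[0,0,0]],
    [[0,0,-0.48],[0,0,0]],
  ],
)

```text
clock: 8.0
position: [555.9, 269.9, 211.6]
ee_rot: [1.0, 0.021, 0.0, -0.0]
contact_force: [-0.6, 0.8, -1.8]
gripper_width: 12.9
grasp_force: 58.8
```

Request:
arm_command(
  rows=[
    [[0,0,0],[0,0,0]],
    [[0,0,0],[0,0,0]],
    [[0,0,0],[0,0,0]],
  ],
)

```text
clock: 8.3
position: [553.5, 268.6, 205.0]
ee_rot: [1.0, 0.021, -0.004, 0.002]
contact_force: [0.4, -0.2, -2.7]
gripper_width: 13.0
grasp_force: 58.8
```

```bash
python3 - <<'E'
from h import *
pose()
z=np.load('scene0.npz'); d=z['d']
info=dict(fx=float(z['f']),fy=float(z['f']),cx=float(z['cx']),cy=float(z['cy']),extrinsics=z['E'])
P=cloud(info,d); r=np.hypot(P[...,0]-555,P[...,1]-270)
m=(r>105)&(r<190)&(P[...,2]>70)&(d>0); print(m.sum(),[P[m].min(0),P[m].max(0)] if m.any() else '')
im,d,i=snap('side','s1.png')
E
```

```text
t 8.3 p [553.5 268.6 205. ] hd -87.65 tilt [-0.46 -0.27] w 13.0 gf 58.8 F [ 0.4 -0.2 -2.7] j [ 41.  22.  -3.  -0. -65.  51.]
250 [array([481.86747248, 437.35521962, 155.88026035]), array([630.94783658, 458.83475639, 213.01389185])]
```

View pics/s1.png

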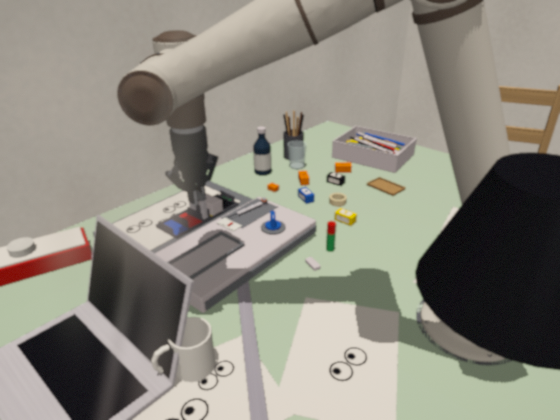

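The cradle is up at about (205,212) in the side view with the empty still in it, and the dock is clear at (205,258). Nothing is within the turning circle, so I'll turn it now.

Request:
arm_command(
  rows=[
    [[0,0,0],[0,0,0.238]],
    [[0,0,0],[0,0,0.238]],
    [[0,0,0],[0,0,0.238]],
    [[0,0,0],[0,0,0.238]],
    [[0,0,0],[0,0,0.238]],
  ],
)

```text
clock: 8.85
position: [554.1, 268.9, 205.2]
ee_rot: [0.937, -0.349, -0.002, 0.003]
contact_force: [0.4, -0.2, -3.1]
gripper_width: 13.2
grasp_force: 58.8
```

Request:
arm_command(
  rows=[
    [[0,0,0],[0,0,0.238]],
    [[0,0,0],[0,0,0.238]],
    [[0,0,0],[0,0,0.238]],
    [[0,0,0],[0,0,0.238]],
    [[0,0,0],[0,0,0.238]],
  ],
)

```text
clock: 9.35
position: [554.1, 268.9, 205.2]
ee_rot: [0.745, -0.667, -0.001, 0.004]
contact_force: [-0.8, 0.0, -2.9]
gripper_width: 13.1
grasp_force: 58.8
```

Request:
arm_command(
  rows=[
    [[0,0,0],[0,0,0.238]],
    [[0,0,0],[0,0,0.238]],
    [[0,0,0],[0,0,0.238]],
    [[0,0,0],[0,0,0.238]],
    [[0,0,0],[0,0,0.238]],
  ],
)

```text
clock: 9.85
position: [554.1, 268.9, 205.2]
ee_rot: [-0.45, 0.893, -0.001, -0.004]
contact_force: [-0.5, -0.4, -2.4]
gripper_width: 13.0
grasp_force: 58.8
```

Request:
arm_command(
  rows=[
    [[0,0,0],[0,0,0.238]],
    [[0,0,0],[0,0,0.238]],
    [[0,0,0],[0,0,0.238]],
    [[0,0,0],[0,0,0.238]],
    [[0,0,0],[0,0,0.238]],
  ],
)

```text
clock: 10.35
position: [554.1, 268.9, 205.2]
ee_rot: [-0.093, 0.996, -0.002, -0.004]
contact_force: [-0.1, 0.4, -2.6]
gripper_width: 12.8
grasp_force: 58.8
```

Request:
arm_command(
  rows=[
    [[0,0,0],[0,0,0.048]],
    [[0,0,0],[0,0,0.048]],
    [[0,0,0],[0,0,0.048]],
    [[0,0,0],[0,0,0.048]],
    [[0,0,0],[0,0,0.048]],
  ],
)

```text
clock: 10.85
position: [554.6, 269.3, 206.8]
ee_rot: [-0.021, 1.0, -0.001, -0.002]
contact_force: [0.8, -0.0, -1.7]
gripper_width: 13.0
grasp_force: 58.8
```

```bash
python3 - <<'E'
from meas import *
pose()
im,d,i=snap('wrist','w3.png'); np.savez('w3.npz',im=im,d=d,E=i['extrinsics'])
P=wcloud(i,d); ok=d>0; Z=P[...,2]
s=arm.read_state()['position']; zu=s[2]+19-57
near=ok&(np.hypot(P[...,0]-s[0],P[...,1]-s[1])<125)
print('expected rim z',zu+9)
rect(P,near&(abs(Z-zu-9)<4),'rim'); rect(P,near&(Z>zu+52)&(Z<zu+70),'bar'); rect(P,near&(abs(Z-zu-32)<6),'empty')
h=Z[near]; print(np.histogram(h,bins=np.arange(40,240,8)))
E
```

```text
t 10.85 p [554.6 269.3 206.8] hd 92.45 tilt [-0.27 -0.18] w 13.0 gf 58.8 F [ 0.8 -0.  -1.7] j [  41.   22.   -3.   -0.  -65. -128.]
expected rim z 177.91741268135232
rim 5602 c [553.1 268.9] size [ 75.5 185.9] ang 2.46 z [174.1 177.  180.7]
bar 4853 c [552.  267.6] size [36.8 52.1] ang 67.51 z [223.8 232.  235.6]
empty 5640 c [550.5 290.8] size [57.9 53.9] ang 3.66 z [199.2 202.  203.1]
(array([ 1506, 17914,  1494,     0,     0,     0,     0,     0,     0,
           0,     0,     0,     0,     0,     0,     0, 18516,  4389,
        3214,   532,  5308,   383,   520,  2243]), array([ 40,  48,  56,  64,  72,  80,  88,  96, 104, 112, 120, 128, 136,
       144, 152, 160, 168, 176, 184, 192, 200, 208, 216, 224, 232]))
```

View pics/w3.png

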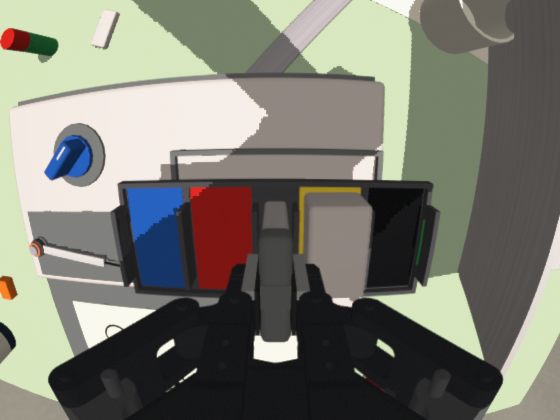

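The cradle is held level, with its green tab on the right at (420,240), beside the dock's +y end. Rim size and angle match, so I'm lowering to just above the dock.

```bash
python3 - <<'E'
from h import *
goal([(557,270.8,105,92.4)])
E
```

```text
shift [-0.011, 0.007, 0.408] turn [-0.0009, -0.0015, 0.0002] rows 2.0 0.0
```

Request:
arm_command(
  rows=[
    [[-0.011,0.006,0.1],[-0.0009,-0.0015,0]],
    [[-0.011,0.006,0.25],[-0.0009,-0.0015,0]],
    [[-0.011,0.006,0.36],[-0.0009,-0.0015,0]],
    [[-0.011,0.006,0.4],[-0.0009,-0.0015,0]],
    [[-0.011,0.006,0.4],[-0.0009,-0.0015,0]],
  ],
)

```text
clock: 11.4
position: [556.4, 270.2, 105.7]
ee_rot: [-0.021, 1.0, -0.001, -0.001]
contact_force: [-0.3, 0.1, -2.3]
gripper_width: 12.9
grasp_force: 58.7
```

Request:
arm_command(
  rows=[
    [[0,0,0],[0,0,0]],
    [[0,0,0],[0,0,0]],
    [[0,0,0],[0,0,0]],
  ],
)

```text
clock: 11.7
position: [557.7, 271.3, 108.8]
ee_rot: [-0.021, 1.0, 0.001, 0.001]
contact_force: [-0.1, 0.5, -2.3]
gripper_width: 12.9
grasp_force: 58.8
```

```bash
python3 - <<'E'
from meas import *
pose(); goal([(557,270.8,105,92.4)])
im,d,i=snap('wrist','w4.png')
P=wcloud(i,d); ok=d>0; Z=P[...,2]
s=arm.read_state()['position']; zu=s[2]+19-57
near=ok&(np.hypot(P[...,0]-s[0],P[...,1]-s[1])<125)
rect(P,near&(abs(Z-zu-8)<4),'rim')
q=P[near&(abs(Z-zu-8)<3)]; A=np.c_[q[:,:2]-s[:2],np.ones(len(q))]; print('tilt deg x,y',np.degrees(np.linalg.lstsq(A,q[:,2],rcond=None)[0]).round(2))
E
```

```text
t 11.7 p [557.7 271.3 108.8] hd 92.39 tilt [0.16 0.13] w 12.9 gf 58.8 F [-0.1  0.5 -2.3] j [  41.   28.  -10.    0.  -53. -128.]
shift [0.003, -0.002, 0.015] turn [0.0007, 0.0009, -0.0] rows 0.1 0.0
rim 14865 c [556.3 271.3] size [ 75.5 185.8] ang 2.39 z [74.5 75.2 80. ]
tilt deg x,y [-4.10000e-01  0.00000e+00  4.46472e+03]
```

Request:
arm_command(
  rows=[
    [[0.003,-0.002,0.02],[0.0007,0.0009,0]],
    [[0.003,-0.002,0.035],[0.0007,0.0009,0]],
    [[0.003,-0.002,0.045],[0.0007,0.0009,0]],
    [[0.003,-0.002,0.05],[0.0007,0.0009,0]],
    [[0.003,-0.002,0.05],[0.0007,0.0009,0]],
  ],
)

```text
clock: 12.25
position: [556.1, 270.1, 94.1]
ee_rot: [-0.021, 1.0, -0.001, -0.002]
contact_force: [-0.5, 0.5, -2.6]
gripper_width: 12.8
grasp_force: 58.8
```

```bash
python3 - <<'E'
from meas import *
pose(); goal([(556.9,270.6,87,92.4)])
E
```

```text
t 12.25 p [556.1 270.1  94.1] hd 92.38 tilt [-0.17 -0.14] w 12.8 gf 58.8 F [-0.5  0.5 -2.6] j [  41.   29.  -10.   -0.  -51. -129.]
shift [-0.003, 0.002, 0.028] turn [-0.0008, -0.001, -0.0001] rows 0.1 0.0
```

Request:
arm_command(
  rows=[
    [[-0.001,0.001,0.012],[0,0,0]],
    [[-0.001,0.001,0.022],[0,0,0]],
    [[-0.001,0.001,0.028],[0,0,0]],
    [[-0.001,0.001,0.028],[0,0,0]],
    [[-0.001,0.001,0.028],[0,0,0]],
  ],
)

```text
clock: 12.75
position: [556.5, 270.5, 87.8]
ee_rot: [-0.021, 1.0, -0.001, -0.001]
contact_force: [-1.3, 0.5, -0.5]
gripper_width: 12.9
grasp_force: 59.1
```

```bash
python3 - <<'E'
from meas import *
pose()
E
```

```text
t 12.75 p [556.5 270.5  87.8] hd 92.38 tilt [-0.12 -0.1 ] w 12.9 gf 59.1 F [-1.3  0.5 -0.5] j [  41.   29.  -11.   -0.  -51. -128.]
```

Request:
arm_command(
  rows=[
    [[0,0,0],[0,0,0]],
    [[0,0,0],[0,0,0]],
    [[0,0,0],[0,0,0]],
    [[0,0,0],[0,0,0]],
    [[0,0,-0.05],[0,0,0]],
  ],
  grip=0.45,
)

```text
clock: 13.25
position: [555.4, 269.7, 98.8]
ee_rot: [-0.021, 1.0, -0.002, -0.003]
contact_force: [0.1, -0.4, -0.4]
gripper_width: 38.1
grasp_force: 0.0
```

Request:
arm_command(
  rows=[
    [[0,0,-0.1],[0,0,0]],
    [[0,0,-0.25],[0,0,0]],
    [[0,0,-0.45],[0,0,0]],
    [[0,0,-0.65],[0,0,0]],
    [[0,0,-0.65],[0,0,0]],
  ],
)

```text
clock: 13.75
position: [560.5, 272.4, 273.1]
ee_rot: [-0.021, 1.0, 0.003, 0.007]
contact_force: [-0.3, -0.3, -0.6]
gripper_width: 38.6
grasp_force: 0.0
```

Request:
arm_command(
  rows=[
    [[0.2,-0.1,0],[0,0,-0.238]],
    [[0.2,-0.1,0],[0,0,-0.238]],
    [[0.2,-0.1,0],[0,0,-0.238]],
    [[0.2,-0.1,0],[0,0,-0.238]],
    [[0.2,-0.1,0],[0,0,-0.238]],
  ],
  grip=0.88,
)

```text
clock: 14.25
position: [507.9, 243.7, 263.8]
ee_rot: [-0.387, 0.922, -0.0, -0.001]
contact_force: [0.4, 0.2, 0.3]
gripper_width: 75.3
grasp_force: 0.0
```

Request:
arm_command(
  rows=[
    [[0,0,0],[0,0,-0.238]],
    [[0,0,0],[0,0,-0.238]],
    [[0,0,0],[0,0,-0.238]],
    [[0,0,0],[0,0,-0.238]],
    [[0,0,0],[0,0,-0.238]],
  ],
)

```text
clock: 14.75
position: [508.0, 243.7, 263.6]
ee_rot: [-0.697, 0.717, 0.0, -0.001]
contact_force: [0.4, -0.2, 0.6]
gripper_width: 75.0
grasp_force: 0.0
```

Request:
arm_command(
  rows=[
    [[0,0,0],[0,0,-0.024]],
    [[0,0,0],[0,0,-0.024]],
    [[0,0,0],[0,0,-0.024]],
    [[0,0,0],[0,0,-0.024]],
  ],
)

```text
clock: 15.15
position: [508.0, 243.7, 263.0]
ee_rot: [0.721, -0.693, -0.0, 0.001]
contact_force: [-1.1, 0.8, -0.5]
gripper_width: 75.1
grasp_force: 0.0
```

```bash
python3 - <<'E'
from meas import *
pose()
im,d,i=snap('wrist','w5.png'); np.savez('w5.npz',im=im,d=d,E=i['extrinsics'])
P=wcloud(i,d); ok=d>0; X,Y,Z=P[...,0],P[...,1],P[...,2]
def near(c,rx,ry): return ok&(abs(X-c[0])<rx)&(abs(Y-c[1])<ry)
rect(P,(abs(Z-59)<2.5)&near((555,270),60,115),'rim59')
rect(P,(Z>106)&(Z<125)&near((555,270),45,20),'bar')
rect(P,(Z>78)&(Z<90)&near((555,302),45,25),'empty top')
print(wpix(i,[[554,301,84],[555.5,270.4,114]]))
goal([(554.2,301.4,110,182.4)])
E
```

```text
t 15.15 p [508.  243.7 263. ] hd -177.69 tilt [-0.12 -0.1 ] w 75.1 gf 0.0 F [-1.1  0.8 -0.5] j [ 42.  15.  -5.  -0. -70. -40.]
rim59 3004 c [555.7 270.3] size [ 89.2 199. ] ang 2.46 z [56.9 58.1 59.6]
bar 820 c [554.6 270.4] size [54.2 14.2] ang 2.37 z [108.5 112.9 114.4]
empty top 1367 c [550.8 301.8] size [60.3 30.9] ang 4.27 z [81.7 83.1 84.2]
[[229.52578338 237.30499484]
 [223.72404997 219.44803437]]
shift [-0.224, -0.196, 0.611] turn [0.0007, -0.0005, -0.0004] rows 3.4 0.0
```

View pics/w5.png

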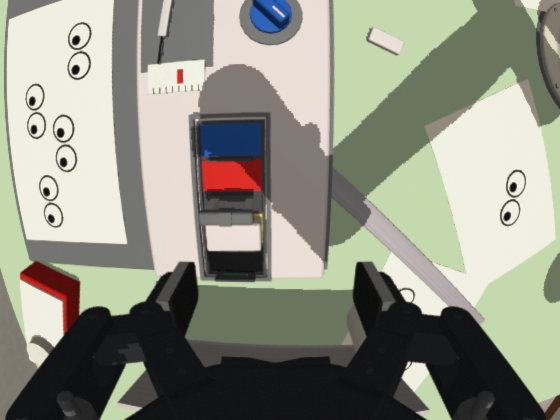

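The cradle is seated: the bar and rim stand at their old heights, the tab is at the +y end and the bays run blue, red, yellow, black towards +y. The empty cartridge is at (232,235) in the picture, which is (551,302) in the world. I'll pick it up by its ends.

Request:
arm_command(
  rows=[
    [[-0.23,-0.18,0],[0,0,-0.004]],
    [[-0.23,-0.18,0.15],[0,0,-0.004]],
    [[-0.23,-0.18,0.35],[0,0,-0.004]],
    [[-0.23,-0.18,0.55],[0,0,-0.004]],
    [[-0.23,-0.18,0.6],[0,0,-0.004]],
  ],
)

```text
clock: 15.7
position: [546.8, 300.3, 106.2]
ee_rot: [0.725, -0.688, -0.001, 0.008]
contact_force: [-0.3, -1.6, 0.3]
gripper_width: 75.4
grasp_force: 0.0
```

Request:
arm_command(
  rows=[
    [[0,0,0],[0,0,0]],
    [[0,0,0],[0,0,0]],
    [[0,0,0],[0,0,0]],
    [[0,0,0],[0,0,0]],
  ],
)

```text
clock: 16.1
position: [551.3, 303.6, 115.3]
ee_rot: [0.726, -0.688, 0.0, -0.001]
contact_force: [0.0, -0.4, -0.2]
gripper_width: 74.9
grasp_force: 0.0
```

```bash
python3 - <<'E'
from meas import *
pose();goal([(550.8,301.6,58,183)])
E
```

```text
t 16.1 p [551.3 303.6 115.3] hd -176.9 tilt [0.08 0.07] w 74.9 gf 0.0 F [ 0.  -0.4 -0.2] j [ 44.  28.  -8.   0. -54. -40.]
shift [0.008, 0.003, 0.229] turn [-0.0005, 0.0004, 0.0006] rows 1.1 0.0
```

Request:
arm_command(
  rows=[
    [[0.008,0.003,0.08],[0,0,0]],
    [[0.008,0.003,0.16],[0,0,0]],
    [[0.008,0.003,0.2],[0,0,0]],
    [[0.008,0.003,0.22],[0,0,0]],
    [[0.008,0.003,0.224],[0,0,0]],
  ],
)

```text
clock: 16.6
position: [549.6, 300.8, 56.8]
ee_rot: [0.726, -0.688, -0.0, 0.001]
contact_force: [-0.2, -0.4, -0.9]
gripper_width: 75.5
grasp_force: 0.0
```

Request:
arm_command(
  rows=[
    [[0,0,0],[0,0,0]],
    [[0,0,0],[0,0,0]],
    [[0,0,0],[0,0,0]],
    [[0,0,0],[0,0,0]],
    [[0,0,0],[0,0,0]],
  ],
  grip=0,
)

```text
clock: 17.1
position: [550.1, 301.2, 57.8]
ee_rot: [0.726, -0.688, 0.0, 0.0]
contact_force: [-0.4, -0.1, 5.4]
gripper_width: 58.9
grasp_force: 65.9
```

```bash
python3 - <<'E'
from meas import *
pose()
E
```

```text
t 17.1 p [550.1 301.2  57.8] hd -176.88 tilt [-0.02 -0.03] w 58.9 gf 65.9 F [-0.4 -0.1  5.4] j [ 43.  32. -11.   0. -47. -40.]
```

Request:
arm_command(
  rows=[
    [[0,0,-0.06],[0,0,0]],
    [[0,0,-0.2],[0,0,0]],
    [[0,0,-0.4],[0,0,0]],
    [[0,0,-0.6],[0,0,0]],
    [[0,0,-0.77],[0,0,0]],
  ],
)

```text
clock: 17.6
position: [549.7, 300.8, 251.3]
ee_rot: [0.726, -0.688, -0.0, 0.001]
contact_force: [0.3, 0.5, -0.3]
gripper_width: 58.9
grasp_force: 65.3
```

Request:
arm_command(
  rows=[
    [[0.834,0.162,0],[0,0,0]],
    [[0.834,0.162,0],[0,0,0]],
    [[0.834,0.162,0],[0,0,0]],
    [[0.834,0.162,0],[0,0,0]],
    [[0.834,0.162,0],[0,0,0]],
  ],
)

```text
clock: 18.1
position: [518.7, 86.6, 249.2]
ee_rot: [0.725, -0.689, -0.001, 0.002]
contact_force: [-0.8, 0.3, -0.3]
gripper_width: 59.2
grasp_force: 65.4
```

Request:
arm_command(
  rows=[
    [[0.834,0.162,0],[0,0,0]],
    [[0.834,0.162,0],[0,0,0]],
    [[0.834,0.162,0],[0,0,0]],
    [[0.834,0.162,0],[0,0,0]],
    [[0.834,0.162,0],[0,0,0]],
  ],
)

```text
clock: 18.6
position: [490.1, -123.0, 249.5]
ee_rot: [0.724, -0.689, -0.001, 0.002]
contact_force: [1.2, 0.5, -0.9]
gripper_width: 59.0
grasp_force: 65.4
```

Request:
arm_command(
  rows=[
    [[0.834,0.162,0],[0,0,0]],
    [[0.834,0.162,0],[0,0,0]],
    [[0.834,0.162,0],[0,0,0]],
    [[0.834,0.162,0],[0,0,0]],
    [[0.834,0.162,0],[0,0,0]],
  ],
)

```text
clock: 19.1
position: [461.6, -333.4, 249.4]
ee_rot: [0.725, -0.689, -0.001, 0.002]
contact_force: [0.4, -0.0, -1.3]
gripper_width: 58.8
grasp_force: 65.4
```

Request:
arm_command(
  rows=[
    [[0,0,0],[0,0,0]],
    [[0,0,0],[0,0,0]],
  ],
)

```text
clock: 19.3
position: [462.4, -329.3, 249.8]
ee_rot: [0.726, -0.688, -0.001, 0.002]
contact_force: [-0.4, 1.0, -0.3]
gripper_width: 58.6
grasp_force: 65.4
```

```bash
cat >> meas.py <<'E'
def look(name):
    im,d,i=snap('wrist',name+'.png'); np.savez(name+'.npz',im=im,d=d,E=i['extrinsics'])
    return im,cv2.cvtColor(im,cv2.COLOR_BGR2HSV),wcloud(i,d),d>0,i
def comps(m,P,name,amin=60):
    n,l,st,ce=cv2.connectedComponentsWithStats(m.astype(np.uint8))
    for k in range(1,n):
        if st[k,4]>amin: print(ce[k].round(),end=' '); rect(P,l==k,name)
E
python3 - <<'E'
from meas import *
pose()
im,hsv,P,ok,i=look('w6'); Z=P[...,2]
reg=ok&(abs(P[...,0]-560)<250)&(abs(P[...,1]+300)<260)
H,S,V=[hsv[...,k] for k in range(3)]
comps(reg&(H>8)&(H<20)&(S>80)&(Z<14)&(V>40),P,'brown/orange low',200)
comps(reg&(Z>15)&(Z<40),P,'tall15-40',60)
E
```

```text
t 19.3 p [ 462.4 -329.3  249.8] hd -176.89 tilt [-0.19 -0.06] w 58.6 gf 65.4 F [-0.4  1.  -0.3] j [-19.  16.  -6.   0. -68.  22.]
[277.  89.] brown/orange low 5461 c [ 464.3 -432.2] size [ 69.8 109.6] ang 84.46 z [0.8 2.3 9.3]
[106. 198.] brown/orange low 226 c [ 687.1 -286.6] size [25.7 65.2] ang 24.22 z [ 1.4  7.7 13. ]
[58.  9.] tall15-40 165 c [ 753.4 -546.1] size [ 3.4 27.7] ang 8.69 z [16.7 29.  39. ]
[116.  15.] tall15-40 890 c [ 663.3 -525.1] size [182.2   2.5] ang 8.55 z [16.3 27.2 38.9]
[125.  81.] tall15-40 1343 c [ 646.8 -440.4] size [60.3 33.2] ang 39.93 z [18.9 28.7 30.4]
[ 43. 147.] tall15-40 400 c [ 782.  -362.2] size [27.5 60. ] ang 5.78 z [16.3 27.9 39. ]
[152. 157.] tall15-40 1316 c [ 611.  -347.9] size [60.7 32.9] ang 6.92 z [22.7 28.9 30.5]
[ 94. 207.] tall15-40 1080 c [ 699.  -280.4] size [34.1 59.9] ang 49.17 z [17.6 28.6 30.2]
[217. 235.] tall15-40 464 c [ 529.3 -249. ] size [55.8 35.9] ang 30.49 z [16.2 20.8 22.1]
[156. 274.] tall15-40 962 c [ 613.8 -190.1] size [32.9 56.7] ang 68.0 z [18.1 28.8 30.4]
[ 86. 278.] tall15-40 288 c [ 736.1 -166.7] size [36.2 25.8] ang 5.02 z [15.8 18.6 20. ]
[216. 358.] tall15-40 80 c [537.5 -48. ] size [16.2  4.5] ang 8.23 z [16.4 24.2 35.2]
[251. 357.] tall15-40 81 c [488.5 -50. ] size [10.  70.2] ang 85.06 z [15.2 17.1 22. ]
```

View pics/w6.png

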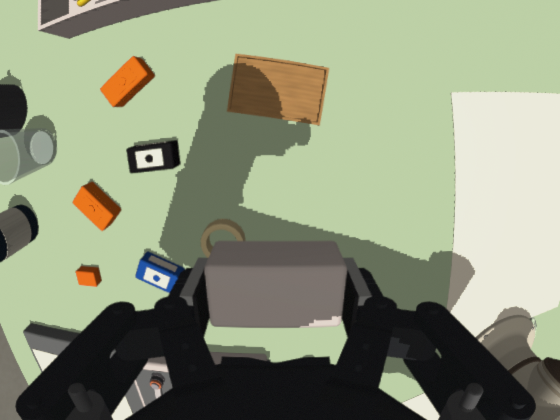

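The tray is at picture (278,89), or world (464,-432), with its long axis at about -5.5°. The black cartridge is at (153,156), blue at (158,271), and the orange look-alikes at (127,82) and (97,206), which I'll leave alone.

```bash
python3 - <<'E'
from meas import *
goal([(464.3,-432.2,50,174.5)])
E
```

```text
shift [0.412, 0.014, 0.801] turn [0.0009, -0.0004, 0.0482] rows 4.5 1.0
```

Request:
arm_command(
  rows=[
    [[0.2,0.007,0.0],[0,0,0.048]],
    [[0.4,0.012,0.1],[0,0,0.048]],
    [[0.41,0.012,0.3],[0,0,0.048]],
    [[0.41,0.012,0.5],[0,0,0.048]],
    [[0.41,0.012,0.68],[0,0,0.048]],
  ],
)

```text
clock: 19.85
position: [465.2, -431.7, 79.2]
ee_rot: [-0.673, 0.74, -0.0, -0.001]
contact_force: [0.9, -1.0, -1.1]
gripper_width: 58.9
grasp_force: 65.4
```

Request:
arm_command(
  rows=[
    [[0,0,0.1],[0,0,0]],
    [[0,0,0.12],[0,0,0]],
    [[0,0,0.12],[0,0,0]],
    [[0,0,0.12],[0,0,0]],
    [[0,0,0.12],[0,0,0]],
  ],
)

```text
clock: 20.35
position: [466.0, -433.5, 53.2]
ee_rot: [-0.672, 0.74, -0.002, -0.001]
contact_force: [0.5, -0.8, -0.1]
gripper_width: 58.8
grasp_force: 65.4
```

```bash
python3 - <<'E'
from meas import *
pose();goal([(464.3,-432.2,7.5,174.5)])
E
```

```text
t 20.35 p [ 466.  -433.5   53.2] hd 174.51 tilt [ 0.09 -0.25] w 58.8 gf 65.4 F [ 0.5 -0.8 -0.1] j [-28.  33. -10.   0. -47.  23.]
shift [-0.005, 0.008, 0.183] turn [-0.0006, -0.0014, 0.0001] rows 0.9 0.0
```

Request:
arm_command(
  rows=[
    [[-0.005,0.008,0.06],[0,-0.001,0]],
    [[-0.005,0.008,0.12],[0,-0.001,0]],
    [[-0.005,0.008,0.16],[0,-0.001,0]],
    [[-0.005,0.008,0.178],[0,-0.001,0]],
    [[-0.005,0.008,0.178],[0,-0.001,0]],
  ],
)

```text
clock: 20.85
position: [461.6, -431.5, 6.8]
ee_rot: [-0.672, 0.74, 0.002, -0.001]
contact_force: [-3.0, 3.1, 8.1]
gripper_width: 58.8
grasp_force: 66.6
```

```bash
python3 - <<'E'
from meas import *
pose()
E
```

```text
t 20.85 p [ 461.6 -431.5    6.8] hd 174.5 tilt [-0.25  0.1 ] w 58.8 gf 66.6 F [-3.   3.1  8.1] j [-28.  36. -12.   0. -42.  23.]
```

Request:
arm_command(
  rows=[
    [[0,0,0],[0,0,0]],
    [[0,0,0],[0,0,0]],
    [[0,0,0],[0,0,0]],
    [[0,0,0],[0,0,0]],
  ],
  grip=0.78,
)

```text
clock: 21.25
position: [462.3, -431.7, 5.7]
ee_rot: [-0.672, 0.74, 0.001, -0.001]
contact_force: [-0.4, -0.5, 0.8]
gripper_width: 66.9
grasp_force: 0.0
```

Request:
arm_command(
  rows=[
    [[0,0,-0.05],[0,0,0]],
    [[0,0,-0.15],[0,0,0]],
    [[0,0,-0.35],[0,0,0]],
    [[0,0,-0.55],[0,0,0]],
    [[0,0,-0.55],[0,0,0]],
  ],
)

```text
clock: 21.75
position: [466.8, -435.1, 153.7]
ee_rot: [-0.673, 0.74, -0.008, 0.001]
contact_force: [0.1, 0.1, -0.1]
gripper_width: 66.4
grasp_force: 0.0
```

```bash
python3 - <<'E'
from meas import *
pose();goal([(611,-348,145,186.9)])
E
```

```text
t 21.75 p [ 466.8 -435.1  153.7] hd 174.57 tilt [ 0.7  -0.57] w 66.4 gf 0.0 F [ 0.1  0.1 -0.1] j [-28.  26.  -4.   0. -58.  23.]
shift [-0.402, -0.541, 0.038] turn [-0.0039, -0.0032, -0.0685] rows 3.4 1.4
```

Request:
arm_command(
  rows=[
    [[-0.402,-0.541,0],[0,0,-0.068]],
    [[-0.402,-0.541,0],[0,0,-0.068]],
    [[-0.402,-0.541,0],[0,0,-0.068]],
    [[-0.402,-0.541,0],[0,0,-0.068]],
    [[-0.402,-0.541,0],[0,0,-0.068]],
  ],
  grip=0.9,
)

```text
clock: 22.25
position: [609.3, -343.1, 143.4]
ee_rot: [0.748, -0.663, -0.001, 0.0]
contact_force: [0.1, 0.6, -0.3]
gripper_width: 76.6
grasp_force: 0.0
```

Request:
arm_command(
  rows=[
    [[0,0,0],[0,0,0]],
    [[0,0,0],[0,0,0]],
    [[0,0,0],[0,0,0]],
  ],
)

```text
clock: 22.55
position: [605.9, -345.9, 143.9]
ee_rot: [0.747, -0.665, -0.001, 0.0]
contact_force: [0.0, 0.3, -0.5]
gripper_width: 77.1
grasp_force: 0.0
```

```bash
cat >> meas.py <<'E'
def table(name,c,z0=14,z1=40):
    im,hsv,P,ok,i=look(name); Z=P[...,2]
    comps(ok&(np.hypot(P[...,0]-c[0],P[...,1]-c[1])<70)&(Z>z0)&(Z<z1),P,name,60)
E
python3 - <<'E'
from meas import *
pose(); table('w7',(611,-348)); goal([(611,-348,6,186.9)])
E
```

```text
t 22.55 p [ 605.9 -345.9  143.9] hd -173.4 tilt [-0.12  0.06] w 77.1 gf 0.0 F [ 0.   0.3 -0.5] j [-16.  33.   5.  -0. -63.  23.]
[268. 199.] w7 2909 c [ 611.6 -347.6] size [59.8 32.6] ang 7.43 z [22.  29.2 30.5]
shift [0.011, -0.02, 0.551] turn [0.0006, 0.0004, -0.0017] rows 2.8 0.0
```

View pics/w7.png

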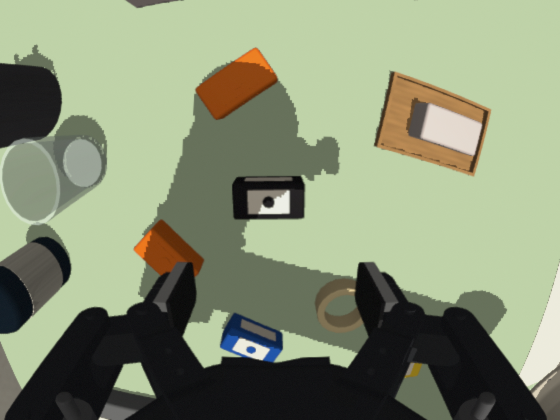

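The black cartridge, with its white label, is at (268,198), and its size fits. The orange blocks at (238,84) and (168,250) stay put, and the empty lies inside the tray at (452,128). I'll descend on black.

Request:
arm_command(
  rows=[
    [[0.009,-0.022,0.12],[0,0,-0.0045]],
    [[0.009,-0.022,0.3],[0,0,-0.0045]],
    [[0.009,-0.022,0.45],[0,0,-0.0045]],
    [[0.009,-0.022,0.52],[0,0,-0.0045]],
    [[0.009,-0.022,0.545],[0,0,-0.0045]],
  ],
)

```text
clock: 23.1
position: [610.2, -346.4, 4.3]
ee_rot: [0.751, -0.66, -0.004, 0.001]
contact_force: [-0.4, 0.0, 0.2]
gripper_width: 76.9
grasp_force: 0.0
```

Request:
arm_command(
  rows=[
    [[0,0,0],[0,0,0]],
    [[0,0,0],[0,0,0]],
  ],
)

```text
clock: 23.3
position: [613.4, -347.1, 8.9]
ee_rot: [0.752, -0.659, 0.0, -0.0]
contact_force: [0.2, 0.3, -0.5]
gripper_width: 76.9
grasp_force: 0.0
```

```bash
python3 - <<'E'
from meas import *
pose(); goal([(611.6,-347.6,6,187.4)])
E
```

```text
t 23.3 p [ 613.4 -347.1    8.9] hd -172.49 tilt [ 0.03 -0.01] w 76.9 gf 0.0 F [ 0.2  0.3 -0.5] j [-16.  41.  -1.  -0. -48.  24.]
shift [0.001, 0.007, 0.012] turn [-0.0002, -0.0001, 0.0006] rows 0.1 0.0
```

Request:
arm_command(
  rows=[
    [[0.001,0.004,0.01],[0,0,0]],
    [[0.001,0.004,0.01],[0,0,0]],
    [[0.001,0.004,0.01],[0,0,0]],
    [[0.001,0.004,0.01],[0,0,0]],
    [[0.001,0.004,0.01],[0,0,0]],
  ],
  grip=0,
)

```text
clock: 23.8
position: [612.6, -347.2, 6.7]
ee_rot: [0.752, -0.659, 0.0, -0.0]
contact_force: [0.2, 0.2, 5.7]
gripper_width: 58.7
grasp_force: 67.3
```

Request:
arm_command(
  rows=[
    [[0,0,-0.1],[0,0,0]],
    [[0,0,-0.3],[0,0,0]],
    [[0,0,-0.5],[0,0,0]],
    [[0,0,-0.7],[0,0,0]],
    [[0,0,-0.88],[0,0,0]],
  ],
)

```text
clock: 24.3
position: [611.7, -346.8, 227.2]
ee_rot: [0.752, -0.659, -0.001, 0.0]
contact_force: [0.7, -1.1, -0.4]
gripper_width: 58.8
grasp_force: 66.5
```

Request:
arm_command(
  rows=[
    [[-0.92,-0.039,0],[0,0,0]],
    [[-0.92,-0.039,0],[0,0,0]],
    [[-0.92,-0.039,0],[0,0,0]],
    [[-0.92,-0.039,0],[0,0,0]],
    [[-0.92,-0.039,0],[0,0,0]],
  ],
)

```text
clock: 24.8
position: [590.5, -114.6, 224.9]
ee_rot: [0.753, -0.659, -0.002, 0.0]
contact_force: [0.8, -0.4, -1.0]
gripper_width: 58.7
grasp_force: 66.6
```

Request:
arm_command(
  rows=[
    [[-0.92,-0.039,0],[0,0,0]],
    [[-0.92,-0.039,0],[0,0,0]],
    [[-0.92,-0.039,0],[0,0,0]],
    [[-0.92,-0.039,0],[0,0,0]],
    [[-0.92,-0.039,0],[0,0,0]],
  ],
)

```text
clock: 25.3
position: [570.1, 114.7, 225.1]
ee_rot: [0.753, -0.658, -0.002, 0.0]
contact_force: [0.3, -0.2, -0.1]
gripper_width: 58.7
grasp_force: 66.6
```

Request:
arm_command(
  rows=[
    [[-0.92,-0.039,0],[0,0,0.028]],
    [[-0.92,-0.039,0],[0,0,0.028]],
    [[-0.92,-0.039,0],[0,0,0.028]],
    [[-0.92,-0.039,0],[0,0,0.028]],
    [[-0.92,-0.039,0],[0,0,0.028]],
  ],
)

```text
clock: 25.8
position: [549.6, 344.1, 224.9]
ee_rot: [0.723, -0.691, -0.002, 0.001]
contact_force: [0.6, 0.1, -0.3]
gripper_width: 58.8
grasp_force: 66.5
```

Request:
arm_command(
  rows=[
    [[0,0,0],[0,0,0]],
    [[0,0,0],[0,0,0]],
  ],
)

```text
clock: 26.0
position: [550.1, 341.2, 224.8]
ee_rot: [0.723, -0.691, -0.001, 0.001]
contact_force: [0.4, -1.3, -0.7]
gripper_width: 58.9
grasp_force: 66.5
```

```bash
cat >> meas.py <<'E'
def held(name):
    "held cartridge centre relative to TCP in tool axes (x,y,z of top)"
    im,hsv,P,ok,i=look(name); s=arm.read_state(); 
    Q=R.from_quat(s['ee_rot']).inv().apply((P-s['position']).reshape(-1,3)).reshape(P.shape)
    m=ok&(abs(Q[...,1])<27)&(abs(Q[...,0])<28)&(Q[...,2]>-40)&(Q[...,2]<-15)
    q=Q[m]; print('held n',len(q),'x',np.percentile(q[:,0],[1,50,99]).round(1),'z',np.percentile(q[:,2],[5,50,95]).round(1))
E
python3 - <<'E'
from meas import *
pose(); held('w8'); goal([(552.5,341.3,130,182.4)])
E
```

```text
t 26.0 p [550.1 341.2 224.8] hd -177.46 tilt [-0.21  0.  ] w 58.9 gf 66.5 F [ 0.4 -1.3 -0.7] j [ 46.  25.   4.  -0. -69. -43.]
held n 8361 x [-15.1   3.5  16. ] z [-23.3 -22.1 -18.4]
shift [-0.003, -0.01, 0.38] turn [0.001, 0.0001, 0.0004] rows 1.9 0.0
```

Request:
arm_command(
  rows=[
    [[-0.003,-0.008,0.15],[0.001,0,0.0004]],
    [[-0.003,-0.008,0.32],[0.001,0,0.0004]],
    [[-0.003,-0.008,0.46],[0.001,0,0.0004]],
    [[-0.003,-0.008,0.52],[0.001,0,0.0004]],
    [[-0.003,-0.008,0.52],[0.001,0,0.0004]],
  ],
)

```text
clock: 26.55
position: [551.3, 338.9, 92.7]
ee_rot: [0.721, -0.693, -0.0, 0.003]
contact_force: [-0.7, -0.2, -0.4]
gripper_width: 58.8
grasp_force: 66.5
```

Request:
arm_command(
  rows=[
    [[0,0,0],[0,0,0]],
    [[0,0,0],[0,0,0]],
    [[0,0,0],[0,0,0]],
  ],
)

```text
clock: 26.85
position: [553.3, 342.2, 97.5]
ee_rot: [0.722, -0.692, 0.0, -0.002]
contact_force: [-0.2, 0.3, -0.5]
gripper_width: 58.7
grasp_force: 66.5
```

```bash
python3 - <<'E'
from meas import *
pose(); held('w9'); goal([(552.5,341.3,61,182.4)])
E
```

```text
t 26.85 p [553.3 342.2  97.5] hd -177.62 tilt [0.19 0.2 ] w 58.7 gf 66.5 F [-0.2  0.3 -0.5] j [ 46.  31.  -6.   0. -53. -44.]
held n 8464 x [-14.2   4.6  16.8] z [-23.9 -22.7 -18.2]
shift [0.004, 0.003, 0.145] turn [-0.001, 0.001, -0.0001] rows 0.7 0.0
```

Request:
arm_command(
  rows=[
    [[0.002,0.003,0.05],[-0.0007,0.0007,0]],
    [[0.002,0.003,0.09],[-0.0007,0.0007,0]],
    [[0.002,0.003,0.12],[-0.0007,0.0007,0]],
    [[0.002,0.003,0.135],[-0.0007,0.0007,0]],
    [[0.002,0.003,0.135],[-0.0007,0.0007,0]],
  ],
)

```text
clock: 27.4
position: [551.6, 341.3, 61.3]
ee_rot: [0.722, -0.692, 0.0, 0.001]
contact_force: [0.0, 0.5, 0.1]
gripper_width: 58.7
grasp_force: 66.5
```

```bash
python3 - <<'E'
from meas import *
pose()
E
```

```text
t 27.4 p [551.6 341.3  61.3] hd -177.58 tilt [-0.1  -0.11] w 58.7 gf 66.5 F [0.  0.5 0.1] j [ 46.  33.  -7.   0. -50. -44.]
```

Request:
arm_command(
  rows=[
    [[0,0,0],[0,0,0]],
    [[0,0,0],[0,0,0]],
    [[0,0,0],[0,0,0]],
    [[0,0,0],[0,0,0]],
    [[0,0,-0.05],[0,0,0]],
  ],
  grip=0.88,
)

```text
clock: 27.9
position: [550.8, 340.5, 73.0]
ee_rot: [0.722, -0.692, -0.0, 0.003]
contact_force: [-0.2, 0.2, 0.5]
gripper_width: 75.1
grasp_force: 0.0
```

Request:
arm_command(
  rows=[
    [[0,0,-0.1],[0,0,0]],
    [[0,0,-0.28],[0,0,0]],
    [[0,0,-0.45],[0,0,0]],
    [[0,0,-0.6],[0,0,0]],
    [[0,0,-0.6],[0,0,0]],
  ],
)

```text
clock: 28.4
position: [554.8, 343.4, 233.2]
ee_rot: [0.722, -0.692, 0.001, -0.007]
contact_force: [0.7, 0.1, 0.3]
gripper_width: 75.0
grasp_force: 0.0
```

Request:
arm_command(
  rows=[
    [[0.711,-0.053,0],[0,0,0]],
    [[0.711,-0.053,0],[0,0,0]],
    [[0.711,-0.053,0],[0,0,0]],
    [[0.711,-0.053,0],[0,0,0]],
    [[0.711,-0.053,0],[0,0,0]],
  ],
)

```text
clock: 28.9
position: [572.7, 161.1, 225.5]
ee_rot: [0.72, -0.694, 0.0, 0.001]
contact_force: [0.3, 0.8, -0.1]
gripper_width: 75.5
grasp_force: 0.0
```

Request:
arm_command(
  rows=[
    [[0.711,-0.053,0],[0,0,0]],
    [[0.711,-0.053,0],[0,0,0]],
    [[0.711,-0.053,0],[0,0,0]],
    [[0.711,-0.053,0],[0,0,0]],
    [[0.711,-0.053,0],[0,0,0]],
  ],
)

```text
clock: 29.4
position: [593.5, -15.0, 225.0]
ee_rot: [0.72, -0.694, 0.0, 0.001]
contact_force: [-0.5, 0.9, 1.0]
gripper_width: 75.1
grasp_force: 0.0
```

Request:
arm_command(
  rows=[
    [[0.711,-0.053,0],[0,0,0.135]],
    [[0.711,-0.053,0],[0,0,0.135]],
    [[0.711,-0.053,0],[0,0,0.135]],
    [[0.711,-0.053,0],[0,0,0.135]],
    [[0.711,-0.053,0.2],[0,0,0.135]],
  ],
)

```text
clock: 29.9
position: [619.7, -192.9, 182.0]
ee_rot: [-0.559, 0.829, -0.007, 0.005]
contact_force: [1.1, -0.4, -0.0]
gripper_width: 75.1
grasp_force: 0.0
```

Request:
arm_command(
  rows=[
    [[0,0,0],[0,0,0]],
    [[0,0,0],[0,0,0]],
    [[0,0,0],[0,0,0]],
  ],
)

```text
clock: 30.2
position: [615.5, -188.6, 177.2]
ee_rot: [-0.561, 0.828, -0.002, 0.0]
contact_force: [-0.5, 1.2, 0.7]
gripper_width: 75.2
grasp_force: 0.0
```

```bash
python3 - <<'E'
from meas import *
pose(); table('w10',(614,-190)); goal([(613.8,-190.1,6,158)])
E
```

```text
t 30.2 p [ 615.5 -188.6  177.2] hd 158.24 tilt [ 0.13 -0.13] w 75.2 gf 0.0 F [-0.5  1.2  0.7] j [ -3.  26.  -1.   0. -63. -19.]
[278. 191.] w10 2294 c [ 612.6 -188.9] size [32.3 59.9] ang 68.39 z [23.1 29.2 30.5]
shift [0.008, 0.007, 0.686] turn [-0.0011, -0.0002, 0.0012] rows 3.4 0.0
```

View pics/w10.png

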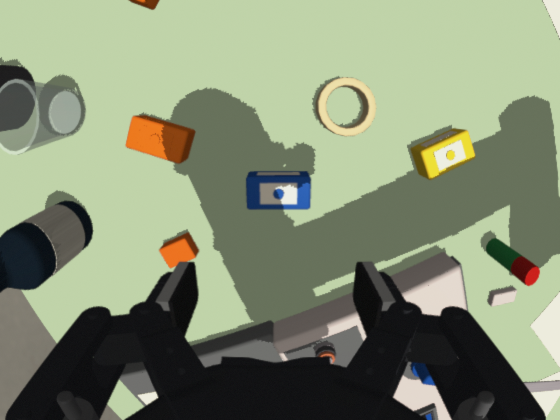

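The blue cartridge is at (278,191) with its label up, and its size is right. I'll pick it up.

Request:
arm_command(
  rows=[
    [[0.005,0.01,0.2],[0,0,0]],
    [[0.005,0.01,0.38],[0,0,0]],
    [[0.005,0.01,0.54],[0,0,0]],
    [[0.005,0.01,0.64],[0,0,0]],
    [[0.005,0.01,0.68],[0,0,0]],
  ],
)

```text
clock: 30.75
position: [610.6, -189.2, 3.6]
ee_rot: [-0.56, 0.828, 0.001, -0.002]
contact_force: [0.1, -0.2, 0.9]
gripper_width: 75.0
grasp_force: 0.0
```

Request:
arm_command(
  rows=[
    [[0,0,0],[0,0,0]],
    [[0,0,0],[0,0,0]],
  ],
)

```text
clock: 30.95
position: [612.9, -189.9, 7.1]
ee_rot: [-0.56, 0.828, -0.002, 0.001]
contact_force: [-0.5, 0.3, 0.9]
gripper_width: 75.3
grasp_force: 0.0
```

```bash
python3 - <<'E'
from meas import *
pose(); goal([(612.6,-188.9,6.5,158.4)])
E
```

```text
t 30.95 p [ 612.9 -189.9    7.1] hd 158.16 tilt [ 0.17 -0.1 ] w 75.3 gf 0.0 F [-0.5  0.3  0.9] j [ -3.  36. -11.   0. -42. -19.]
shift [-0.003, 0.003, 0.002] turn [-0.0011, -0.0002, -0.0014] rows 0.0 0.0
```

Request:
arm_command(
  rows=[
    [[-0.003,0.003,0.002],[0,0,-0.001]],
    [[-0.003,0.003,0.002],[0,0,-0.001]],
    [[-0.003,0.003,0.002],[0,0,-0.001]],
    [[-0.003,0.003,0.002],[0,0,-0.001]],
    [[-0.003,0.003,0.002],[0,0,-0.001]],
  ],
  grip=0,
)

```text
clock: 31.45
position: [612.4, -189.0, 7.0]
ee_rot: [-0.562, 0.827, -0.002, 0.001]
contact_force: [-0.5, 1.8, 6.0]
gripper_width: 58.7
grasp_force: 66.8
```

Request:
arm_command(
  rows=[
    [[0,0,-0.1],[0,0,0]],
    [[0,0,-0.3],[0,0,0]],
    [[0,0,-0.5],[0,0,0]],
    [[0,0,-0.7],[0,0,0]],
    [[0,0,-0.75],[0,0,0]],
  ],
)

```text
clock: 31.95
position: [613.8, -189.6, 200.2]
ee_rot: [-0.562, 0.827, -0.005, 0.004]
contact_force: [-0.2, 0.4, -0.3]
gripper_width: 58.5
grasp_force: 66.0
```

Request:
arm_command(
  rows=[
    [[-0.684,0.387,0],[0,0,0]],
    [[-0.684,0.387,0],[0,0,0]],
    [[-0.684,0.387,0],[0,0,0]],
    [[-0.684,0.387,0],[0,0,0]],
    [[-0.684,0.387,0],[0,0,0]],
  ],
)

```text
clock: 32.45
position: [583.2, 10.5, 191.9]
ee_rot: [-0.564, 0.826, 0.0, -0.0]
contact_force: [-0.8, -0.6, 0.2]
gripper_width: 59.0
grasp_force: 65.9
```

Request:
arm_command(
  rows=[
    [[-0.684,0.387,0],[0,0,-0.133]],
    [[-0.684,0.387,0],[0,0,-0.133]],
    [[-0.684,0.387,0],[0,0,-0.133]],
    [[-0.684,0.387,0],[0,0,-0.133]],
    [[-0.684,0.387,0],[0,0,-0.133]],
  ],
)

```text
clock: 32.95
position: [557.0, 204.8, 191.3]
ee_rot: [0.723, -0.691, -0.0, 0.0]
contact_force: [0.6, -0.3, -0.5]
gripper_width: 58.8
grasp_force: 65.9
```

Request:
arm_command(
  rows=[
    [[0,0,0],[0,0,0]],
    [[0,0,0],[0,0,0]],
    [[0,0,0],[0,0,0]],
  ],
)

```text
clock: 33.25
position: [557.7, 199.1, 191.5]
ee_rot: [0.72, -0.694, -0.0, 0.001]
contact_force: [-0.2, -0.0, -0.2]
gripper_width: 58.5
grasp_force: 65.9
```

```bash
python3 - <<'E'
from meas import *
pose(); held('w11'); goal([(558.5,199.5,96,182.4)])
E
```

```text
t 33.25 p [557.7 199.1 191.5] hd -177.9 tilt [-0.08 -0.07] w 58.5 gf 65.9 F [-0.2 -0.  -0.2] j [ 35.  21.  -8.   0. -62. -33.]
held n 8261 x [-15.1   3.6  16. ] z [-23.2 -22.1 -18.1]
shift [-0.002, -0.004, 0.382] turn [0.0004, -0.0003, -0.0017] rows 1.9 0.0
```

Request:
arm_command(
  rows=[
    [[-0.002,-0.003,0.15],[0,0,-0.0017]],
    [[-0.002,-0.003,0.28],[0,0,-0.0017]],
    [[-0.002,-0.003,0.36],[0,0,-0.0017]],
    [[-0.002,-0.003,0.385],[0,0,-0.0017]],
    [[-0.002,-0.003,0.385],[0,0,-0.0017]],
  ],
)

```text
clock: 33.8
position: [558.2, 200.0, 94.7]
ee_rot: [0.722, -0.692, -0.0, 0.002]
contact_force: [0.4, -0.1, 0.3]
gripper_width: 59.1
grasp_force: 66.0
```

Request:
arm_command(
  rows=[
    [[0,0,0],[0,0,0]],
    [[0,0,0],[0,0,0]],
    [[0,0,0],[0,0,0]],
  ],
)

```text
clock: 34.1
position: [558.8, 201.3, 96.5]
ee_rot: [0.722, -0.691, 0.0, -0.0]
contact_force: [0.3, 0.0, -1.2]
gripper_width: 59.2
grasp_force: 66.0
```

```bash
python3 - <<'E'
from meas import *
pose(); held('w12'); goal([(558.5,199.7,61.5,182.4)])
E
```

```text
t 34.1 p [558.8 201.3  96.5] hd -177.48 tilt [0.05 0.02] w 59.2 gf 66.0 F [ 0.3  0.  -1.2] j [ 35.  26. -14.   0. -50. -33.]
held n 8302 x [-15.2   3.5  15.9] z [-23.5 -22.3 -18.3]
shift [0.006, 0.001, 0.139] turn [-0.0002, 0.0, 0.0007] rows 0.7 0.0
```

Request:
arm_command(
  rows=[
    [[0.005,0.001,0.05],[0,0,0.0007]],
    [[0.005,0.001,0.09],[0,0,0.0007]],
    [[0.005,0.001,0.12],[0,0,0.0007]],
    [[0.005,0.001,0.137],[0,0,0.0007]],
    [[0.005,0.001,0.137],[0,0,0.0007]],
  ],
)

```text
clock: 34.65
position: [557.7, 199.5, 61.2]
ee_rot: [0.722, -0.692, 0.0, 0.001]
contact_force: [-2.2, -0.8, 3.7]
gripper_width: 58.7
grasp_force: 66.6
```

```bash
python3 - <<'E'
from meas import *
pose()
E
```

```text
t 34.65 p [557.7 199.5  61.2] hd -177.57 tilt [-0.11 -0.12] w 58.7 gf 66.6 F [-2.2 -0.8  3.7] j [ 35.  29. -16.   0. -45. -33.]
```

Request:
arm_command(
  rows=[
    [[0,0,0],[0,0,0]],
    [[0,0,0],[0,0,0]],
    [[0,0,0],[0,0,0]],
    [[0,0,0],[0,0,0]],
    [[0,0,-0.05],[0,0,0]],
  ],
  grip=0.88,
)

```text
clock: 35.15
position: [556.8, 198.9, 72.1]
ee_rot: [0.722, -0.692, -0.001, 0.003]
contact_force: [0.7, -0.0, 0.0]
gripper_width: 75.2
grasp_force: 0.0
```

Request:
arm_command(
  rows=[
    [[0,0,-0.1],[0,0,0]],
    [[0,0,-0.28],[0,0,0]],
    [[0,0,-0.4],[0,0,0]],
    [[0,0,-0.45],[0,0,0]],
    [[0,0,-0.45],[0,0,0]],
  ],
)

```text
clock: 35.65
position: [559.1, 200.3, 188.8]
ee_rot: [0.722, -0.692, 0.001, -0.002]
contact_force: [0.5, -0.2, -0.6]
gripper_width: 75.1
grasp_force: 0.0
```

```bash
python3 - <<'E'
from meas import *
z=np.load('w10.npz'); i=arm.camera_info('wrist'); i['extrinsics']=z['E']; P=wcloud(i,z['d']); Z=P[...,2]
comps((z['d']>0)&(np.hypot(P[...,0]-445,P[...,1]+165)<70)&(Z>14)&(Z<40),P,'yellow')
pose()
E
```

```text
[445. 154.] yellow 1890 c [ 440.6 -164.6] size [60.8 32.5] ang 3.8 z [18.3 29.2 30.7]
t 35.65 p [559.1 200.3 188.8] hd -177.6 tilt [0.2  0.11] w 75.1 gf 0.0 F [ 0.5 -0.2 -0.6] j [ 35.  21.  -8.   0. -61. -33.]
```

Request:
arm_command(
  rows=[
    [[0.719,0.267,0],[0,0,0]],
    [[0.719,0.267,0],[0,0,0]],
    [[0.719,0.267,0],[0,0,0]],
    [[0.719,0.267,0],[0,0,0]],
    [[0.719,0.267,0],[0,0,0]],
  ],
)

```text
clock: 36.15
position: [495.4, 13.5, 184.5]
ee_rot: [0.72, -0.694, -0.002, 0.003]
contact_force: [-0.5, 0.2, -0.3]
gripper_width: 75.3
grasp_force: 0.0
```

Request:
arm_command(
  rows=[
    [[0.719,0.267,0],[0,0,-0.008]],
    [[0.719,0.267,0],[0,0,-0.008]],
    [[0.719,0.267,0],[0,0,-0.008]],
    [[0.719,0.267,0],[0,0,-0.008]],
    [[0.719,0.267,0],[0,0,-0.008]],
  ],
)

```text
clock: 36.65
position: [437.3, -167.8, 184.9]
ee_rot: [0.728, -0.685, -0.002, 0.002]
contact_force: [0.3, 0.3, 0.2]
gripper_width: 74.9
grasp_force: 0.0
```

Request:
arm_command(
  rows=[
    [[0,0,0],[0,0,0]],
    [[0,0,0],[0,0,0]],
    [[0,0,0],[0,0,0]],
  ],
)

```text
clock: 36.95
position: [440.2, -163.9, 186.1]
ee_rot: [0.731, -0.682, -0.0, 0.001]
contact_force: [-0.0, -0.3, 0.3]
gripper_width: 75.3
grasp_force: 0.0
```

```bash
python3 - <<'E'
from meas import *
pose(); table('w13',(440.6,-164.6)); goal([(440.6,-164.6,6.5,183.8)])
E
```

```text
t 36.95 p [ 440.2 -163.9  186.1] hd -176.05 tilt [-0.1  -0.05] w 75.3 gf 0.0 F [-0.  -0.3  0.3] j [ -0.   9. -24.   0. -56.   4.]
[275. 190.] w13 2179 c [ 439.9 -164.4] size [60.2 32.3] ang 3.93 z [23.4 29.2 30.6]
shift [0.002, -0.003, 0.719] turn [0.0005, -0.0003, 0.0009] rows 3.6 0.0
```

Request:
arm_command(
  rows=[
    [[0.002,0,0.2],[0,0,0]],
    [[0.002,0,0.4],[0,0,0]],
    [[0.002,0,0.57],[0,0,0]],
    [[0.002,0,0.68],[0,0,0]],
    [[0.002,0,0.714],[0,0,0]],
  ],
)

```text
clock: 37.5
position: [437.9, -164.8, 5.2]
ee_rot: [0.731, -0.683, -0.002, 0.003]
contact_force: [-0.6, -0.4, 0.4]
gripper_width: 75.1
grasp_force: 0.0
```

Request:
arm_command(
  rows=[
    [[0,0,0],[0,0,0]],
    [[0,0,0],[0,0,0]],
  ],
)

```text
clock: 37.7
position: [441.0, -165.4, 9.2]
ee_rot: [0.731, -0.683, 0.001, -0.0]
contact_force: [-0.2, 0.4, 0.0]
gripper_width: 75.1
grasp_force: 0.0
```

```bash
python3 - <<'E'
from meas import *
pose(); goal([(439.9,-164.4,6.5,183.9)])
E
```

```text
t 37.7 p [ 441.  -165.4    9.2] hd -176.09 tilt [ 0.08 -0.07] w 75.1 gf 0.0 F [-0.2  0.4  0. ] j [ -1.  25. -36.   0. -29.   4.]
shift [-0.004, 0.004, 0.011] turn [-0.0004, -0.0004, 0.0] rows 0.1 0.0
```

Request:
arm_command(
  rows=[
    [[-0.003,0.003,0.01],[0,0,0]],
    [[-0.003,0.003,0.01],[0,0,0]],
    [[-0.003,0.003,0.01],[0,0,0]],
    [[-0.003,0.003,0.01],[0,0,0]],
    [[-0.003,0.003,0.01],[0,0,0]],
  ],
  grip=0,
)

```text
clock: 38.2
position: [440.3, -164.9, 7.2]
ee_rot: [0.731, -0.683, 0.002, -0.001]
contact_force: [0.2, 2.3, 6.9]
gripper_width: 58.8
grasp_force: 65.2
```

Request:
arm_command(
  rows=[
    [[0,0,-0.1],[0,0,0]],
    [[0,0,-0.3],[0,0,0]],
    [[0,0,-0.5],[0,0,0]],
    [[0,0,-0.7],[0,0,0]],
    [[0,0,-0.75],[0,0,0]],
  ],
)

```text
clock: 38.7
position: [441.8, -165.3, 199.7]
ee_rot: [0.731, -0.683, 0.005, -0.003]
contact_force: [0.4, 0.0, -0.7]
gripper_width: 58.6
grasp_force: 65.0
```

Request:
arm_command(
  rows=[
    [[-0.915,-0.291,0],[0,0,0]],
    [[-0.915,-0.291,0],[0,0,0]],
    [[-0.915,-0.291,0],[0,0,0]],
    [[-0.915,-0.291,0],[0,0,0]],
    [[-0.915,-0.291,0],[0,0,0]],
  ],
)

```text
clock: 39.2
position: [496.2, 70.7, 193.3]
ee_rot: [0.731, -0.683, 0.0, -0.0]
contact_force: [1.0, -1.1, -0.5]
gripper_width: 58.7
grasp_force: 65.0
```

Request:
arm_command(
  rows=[
    [[-0.915,-0.291,0],[0,0,0.0083]],
    [[-0.915,-0.291,0],[0,0,0.0083]],
    [[-0.915,-0.291,0],[0,0,0.0083]],
    [[-0.915,-0.291,0],[0,0,0.0083]],
    [[-0.915,-0.291,0],[0,0,0.0083]],
  ],
)

```text
clock: 39.7
position: [553.5, 303.9, 192.6]
ee_rot: [0.722, -0.692, -0.0, 0.0]
contact_force: [0.2, -0.1, -0.0]
gripper_width: 58.5
grasp_force: 65.0
```

Request:
arm_command(
  rows=[
    [[0,0,0],[0,0,0]],
    [[0,0,0],[0,0,0]],
    [[0,0,0],[0,0,0]],
  ],
)

```text
clock: 40.0
position: [553.0, 300.3, 192.5]
ee_rot: [0.721, -0.693, -0.0, 0.001]
contact_force: [-0.1, -1.0, 0.3]
gripper_width: 58.7
grasp_force: 64.9
```

```bash
python3 - <<'E'
from meas import *
pose(); held('w14'); goal([(554.2,301.4,96,182.4)])
E
```

```text
t 40.0 p [553.  300.3 192.5] hd -177.7 tilt [-0.1  -0.08] w 58.7 gf 64.9 F [-0.1 -1.   0.3] j [ 43.  24.  -2.  -0. -64. -41.]
held n 8189 x [-15.5   3.1  15.7] z [-22.8 -21.7 -18.2]
shift [-0.006, -0.005, 0.387] turn [0.0005, -0.0003, -0.0007] rows 1.9 0.0
```

Request:
arm_command(
  rows=[
    [[-0.005,-0.005,0.15],[0,0,0]],
    [[-0.005,-0.005,0.28],[0,0,0]],
    [[-0.005,-0.005,0.36],[0,0,0]],
    [[-0.005,-0.005,0.387],[0,0,0]],
    [[-0.005,-0.005,0.387],[0,0,0]],
  ],
)

```text
clock: 40.55
position: [554.6, 301.4, 95.4]
ee_rot: [0.721, -0.693, 0.0, 0.001]
contact_force: [-0.1, -0.7, -0.1]
gripper_width: 58.9
grasp_force: 64.9
```

Request:
arm_command(
  rows=[
    [[0,0,0],[0,0,0]],
    [[0,0,0],[0,0,0]],
    [[0,0,0],[0,0,0]],
  ],
)

```text
clock: 40.85
position: [555.2, 303.0, 97.1]
ee_rot: [0.721, -0.693, 0.0, -0.001]
contact_force: [-0.1, -0.2, -1.4]
gripper_width: 58.6
grasp_force: 64.9
```

```bash
python3 - <<'E'
from meas import *
pose(); held('w15'); goal([(554.2,301.5,62,182.4)])
E
```

```text
t 40.85 p [555.2 303.   97.1] hd -177.66 tilt [0.05 0.04] w 58.6 gf 64.9 F [-0.1 -0.2 -1.4] j [ 43.  29.  -8.   0. -52. -41.]
held n 8647 x [-15.2   4.3  27.6] z [-23.4 -22.2 -16.5]
shift [0.006, 0.004, 0.139] turn [-0.0001, 0.0001, -0.0003] rows 0.7 0.0
```

Request:
arm_command(
  rows=[
    [[0.005,0.003,0.05],[0,0,0]],
    [[0.005,0.003,0.09],[0,0,0]],
    [[0.005,0.003,0.12],[0,0,0]],
    [[0.005,0.003,0.138],[0,0,0]],
    [[0.005,0.003,0.138],[0,0,0]],
  ],
)

```text
clock: 41.4
position: [553.6, 301.1, 61.4]
ee_rot: [0.722, -0.692, 0.0, 0.001]
contact_force: [-2.5, -0.6, 3.4]
gripper_width: 58.9
grasp_force: 65.6
```

```bash
python3 - <<'E'
from meas import *
pose()
E
```

```text
t 41.4 p [553.6 301.1  61.4] hd -177.63 tilt [-0.1  -0.13] w 58.9 gf 65.6 F [-2.5 -0.6  3.4] j [ 43.  32. -10.   0. -48. -41.]
```

Request:
arm_command(
  rows=[
    [[0,0,0],[0,0,0]],
    [[0,0,0],[0,0,0]],
    [[0,0,0],[0,0,0]],
    [[0,0,0],[0,0,0]],
    [[0,0,-0.05],[0,0,0]],
  ],
  grip=0.88,
)

```text
clock: 41.9
position: [552.8, 300.4, 72.1]
ee_rot: [0.721, -0.693, -0.0, 0.003]
contact_force: [0.6, -0.2, 0.4]
gripper_width: 74.9
grasp_force: 0.0
```

Request:
arm_command(
  rows=[
    [[0,0,-0.1],[0,0,0]],
    [[0,0,-0.28],[0,0,0]],
    [[0,0,-0.45],[0,0,0]],
    [[0,0,-0.62],[0,0,0]],
    [[0,0,-0.62],[0,0,0]],
  ],
)

```text
clock: 42.4
position: [557.3, 303.3, 237.9]
ee_rot: [0.722, -0.692, 0.002, -0.007]
contact_force: [-0.4, 0.7, 0.5]
gripper_width: 75.4
grasp_force: 0.0
```

Request:
arm_command(
  rows=[
    [[0.648,-0.097,0],[0,0,-0.238]],
    [[0.648,-0.097,0],[0,0,-0.238]],
    [[0.648,-0.097,0],[0,0,-0.238]],
    [[0.648,-0.097,0],[0,0,-0.238]],
    [[0.648,-0.097,0],[0,0,-0.238]],
  ],
)

```text
clock: 42.9
position: [585.2, 137.6, 229.5]
ee_rot: [0.923, -0.384, -0.0, 0.001]
contact_force: [0.4, 0.3, 0.2]
gripper_width: 75.2
grasp_force: 0.0
```

Request:
arm_command(
  rows=[
    [[0,0,0],[0,0,0]],
    [[0,0,0],[0,0,0]],
    [[0,0,0],[0,0,0]],
  ],
)

```text
clock: 43.2
position: [584.9, 141.1, 228.9]
ee_rot: [0.923, -0.386, -0.0, 0.001]
contact_force: [-1.0, 0.4, -0.2]
gripper_width: 75.0
grasp_force: 0.0
```

```bash
cat >> meas.py <<'E'
D=np.array([555.6,270.4]); YAW=2.4
def loc(p):
    "world xy -> plotter axes from dock_centre"
    a=np.radians(YAW); return np.array([[np.cos(a),np.sin(a)],[-np.sin(a),np.cos(a)]])@(np.asarray(p)[:2]-D)
def needle(name,view=True):
    im,hsv,P,ok,i=look(name); X,Y,Z=P[...,0],P[...,1],P[...,2]
    a=np.radians(YAW); c=D+np.array([np.cos(a)*55+np.sin(a)*155,np.sin(a)*55-np.cos(a)*155])
    red=((hsv[...,0]<8)|(hsv[...,0]>172))&(hsv[...,1]>120)&ok&(np.hypot(X-c[0],Y-c[1])<45)
    m=rect(P,red,'mark'); 
    if m is not None: print('mark plotter',loc(m).round(1))
    k=ok&(np.hypot(X-520,Y-61.8)<35)&(Z>84)&(Z<100); rect(P,k,'knob')
    q=P[k][:,:2]; q=q-q.mean(0); v=np.linalg.svd(q,full_matrices=False)[2][0]; print('knob bar dir',round(np.degrees(np.arctan2(v[1],v[0]))%180,1))
    if view: cv2.imwrite('pics/'+name+'t.png',topview(im,i,c,YAW+90,60,80,100,6))
    return i,c
E
python3 - <<'E'
from meas import *
pose(); needle('w16')
im,hsv,P,ok,i=look('w17'); X,Y,Z=P[...,0],P[...,1],P[...,2]
cv2.imwrite('pics/w17t.png',topview(im,i,D,92.4,84,220,120,3))
def near(c,rx,ry): return ok&(abs(X-c[0])<rx)&(abs(Y-c[1])<ry)
comps((Z>78)&(Z<90)&near(D,50,110),P,'tops')
E
```

```text
t 43.2 p [584.9 141.1 228.9] hd -135.4 tilt [-0.05 -0.05] w 75.0 gf 0.0 F [-1.   0.4 -0.2] j [ 29.  20.  -3.   0. -67.  16.]
mark 91 c [616.1 129.6] size [ 5.6 15.6] ang 1.33 z [53.9 55.2 56.1]
mark plotter [  54.5 -143.2]
knob 700 c [519.9  61.3] size [14.8 42. ] ang 47.07 z [86.3 92.8 94.3]
knob bar dir 136.3
[252. 253.] tops 1855 c [557.7 199.7] size [61.1 32.6] ang 3.11 z [80.9 83.3 84.6]
[226. 307.] tops 69 c [536.5 266.4] size [12.8  6.8] ang 46.75 z [78.7 83.6 89. ]
[201. 326.] tops 279 c [539.8 306.7] size [20.1 30.6] ang 88.65 z [82.4 83.5 84.7]
[193. 339.] tops 211 c [533.2 334.2] size [22.5 23. ] ang 3.46 z [79.4 83.1 84.4]
```

View pics/w16t.png

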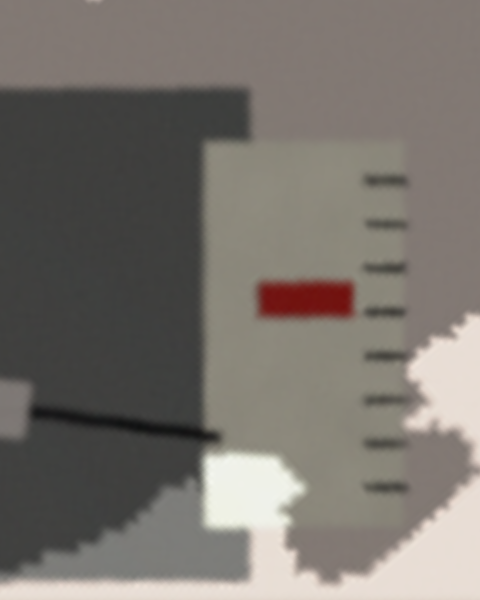

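View pics/w17t.png

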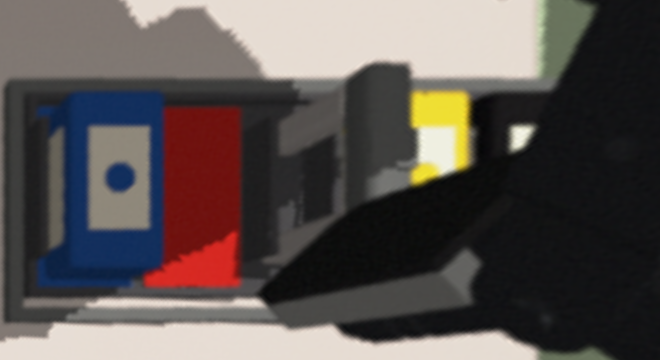

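In the first picture the needle tip is at (218,437) and the mark at (306,300), so about 23 mm towards -x is needed: roughly a half turn clockwise. The second shows blue, yellow and black standing in their bays; the red bay is empty, as it should be. Knob next.

```bash
python3 - <<'E'
from meas import *
goal([(520,61.6,110,226.3)])
E
```

```text
shift [0.044, 0.408, 0.476] turn [0.0005, 0.0, -0.0091] rows 3.1 0.2
```

Request:
arm_command(
  rows=[
    [[0.02,0.2,0],[0,0,-0.009]],
    [[0.044,0.38,0.05],[0,0,-0.009]],
    [[0.044,0.408,0.22],[0,0,-0.009]],
    [[0.044,0.408,0.38],[0,0,-0.009]],
    [[0.044,0.408,0.47],[0,0,-0.009]],
  ],
  grip=0.5,
)

```text
clock: 43.8
position: [518.1, 60.4, 109.0]
ee_rot: [0.928, -0.373, -0.002, 0.002]
contact_force: [0.7, 0.3, -0.3]
gripper_width: 43.0
grasp_force: 0.0
```

Request:
arm_command(
  rows=[
    [[0,0,0],[0,0,0]],
    [[0,0,0],[0,0,0]],
    [[0,0,0],[0,0,0]],
    [[0,0,0],[0,0,0]],
  ],
)

```text
clock: 44.2
position: [521.1, 61.5, 113.1]
ee_rot: [0.928, -0.372, 0.001, -0.0]
contact_force: [0.5, 0.8, -0.5]
gripper_width: 42.5
grasp_force: 0.0
```

```bash
python3 - <<'E'
from meas import *
pose();goal([(520,61.6,69,226.3)])
E
```

```text
t 44.2 p [521.1  61.5 113.1] hd -133.69 tilt [0.12 0.01] w 42.5 gf 0.0 F [ 0.5  0.8 -0.5] j [ 24.  19. -23.   0. -48.  22.]
shift [-0.004, 0.003, 0.176] turn [-0.0005, -0.0004, 0.0001] rows 0.9 0.0
```

Request:
arm_command(
  rows=[
    [[-0.004,0.003,0.06],[0,0,0]],
    [[-0.004,0.003,0.12],[0,0,0]],
    [[-0.004,0.003,0.16],[0,0,0]],
    [[-0.004,0.003,0.172],[0,0,0]],
    [[-0.004,0.003,0.172],[0,0,0]],
  ],
)

```text
clock: 44.7
position: [518.9, 61.1, 68.5]
ee_rot: [0.928, -0.372, -0.0, 0.001]
contact_force: [-0.1, -0.1, 0.2]
gripper_width: 42.8
grasp_force: 0.0
```

Request:
arm_command(
  rows=[
    [[0,0,0],[0,0,0]],
    [[0,0,0],[0,0,0]],
  ],
)

```text
clock: 44.9
position: [519.2, 61.2, 69.1]
ee_rot: [0.928, -0.372, 0.0, 0.0]
contact_force: [-0.6, 0.3, 0.2]
gripper_width: 42.7
grasp_force: 0.0
```

```bash
python3 - <<'E'
from meas import *
pose();goal([(520,61.6,69,226.3)])
E
```

```text
t 44.9 p [519.2  61.2  69.1] hd -133.7 tilt [ 0.01 -0.03] w 42.7 gf 0.0 F [-0.6  0.3  0.2] j [ 25.  23. -26.   0. -42.  22.]
shift [0.001, -0.003, 0.0] turn [0.0001, -0.0002, 0.0] rows 0.0 0.0
```

Request:
arm_command(
  rows=[
    [[0.001,-0.003,0],[0,0,0]],
    [[0.001,-0.003,0],[0,0,0]],
    [[0.001,-0.003,0],[0,0,0]],
    [[0.001,-0.003,0],[0,0,0]],
  ],
  grip=0,
)

```text
clock: 45.3
position: [519.7, 61.5, 68.9]
ee_rot: [0.928, -0.372, -0.0, 0.001]
contact_force: [-1.6, -0.2, 3.8]
gripper_width: 13.2
grasp_force: 59.3
```

Request:
arm_command(
  rows=[
    [[0,0,0],[0,0,0.045]],
    [[0,0,0],[0,0,0.09]],
    [[0,0,0],[0,0,0.135]],
    [[0,0,0],[0,0,0.18]],
    [[0,0,0],[0,0,0.225]],
  ],
)

```text
clock: 45.8
position: [519.9, 61.6, 68.9]
ee_rot: [0.74, -0.672, 0.0, 0.0]
contact_force: [-0.4, -0.2, 3.1]
gripper_width: 13.1
grasp_force: 59.4
```

Request:
arm_command(
  rows=[
    [[0,0,0],[0,0,0.045]],
    [[0,0,0],[0,0,0.09]],
    [[0,0,0],[0,0,0.135]],
    [[0,0,0],[0,0,0.18]],
    [[0,0,0],[0,0,0.225]],
  ],
)

```text
clock: 46.3
position: [520.2, 61.5, 68.9]
ee_rot: [-0.462, 0.887, -0.001, 0.0]
contact_force: [0.4, -0.5, 2.5]
gripper_width: 13.0
grasp_force: 59.3
```

Request:
arm_command(
  rows=[
    [[0,0,0],[0,0,0.045]],
    [[0,0,0],[0,0,0.09]],
    [[0,0,0],[0,0,0.135]],
    [[0,0,0],[0,0,0.18]],
    [[0,0,0],[0,0,0.225]],
  ],
)

```text
clock: 46.8
position: [520.4, 61.3, 68.9]
ee_rot: [-0.126, 0.992, -0.001, 0.0]
contact_force: [0.6, -3.2, 1.9]
gripper_width: 13.2
grasp_force: 59.3
```

Request:
arm_command(
  rows=[
    [[0,0,0],[0,0,0.045]],
    [[0,0,0],[0,0,0.09]],
    [[0,0,0],[0,0,0.135]],
    [[0,0,0],[0,0,0.135]],
    [[0,0,0],[0,0,0.135]],
  ],
)

```text
clock: 47.3
position: [520.4, 61.1, 68.9]
ee_rot: [0.081, 0.997, -0.001, 0.0]
contact_force: [2.0, -4.8, 2.0]
gripper_width: 12.9
grasp_force: 59.3
```

```bash
python3 - <<'E'
from meas import *
pose()
i,c=needle('w18')
im=cv2.imread('pics/w18t.png'); g=cv2.imread('pics/w18.png')
cv2.imwrite('pics/w18c.png',np.hstack([im,cv2.resize(g,(800-480,240)).repeat(1,0) if False else cv2.copyMakeBorder(cv2.resize(g,(320,240)),0,360,0,0,cv2.BORDER_CONSTANT)]))
E
```

```text
t 47.3 p [520.4  61.1  68.9] hd 80.68 tilt [ 0.04 -0.07] w 12.9 gf 59.3 F [ 2.  -4.8  2. ] j [  25.   23.  -26.    0.  -42. -124.]
mark few
knob 3847 c [519.   60.9] size [36.9 37.3] ang 37.67 z [86.1 92.7 97.7]
knob bar dir 170.3
```

View pics/w18c.png

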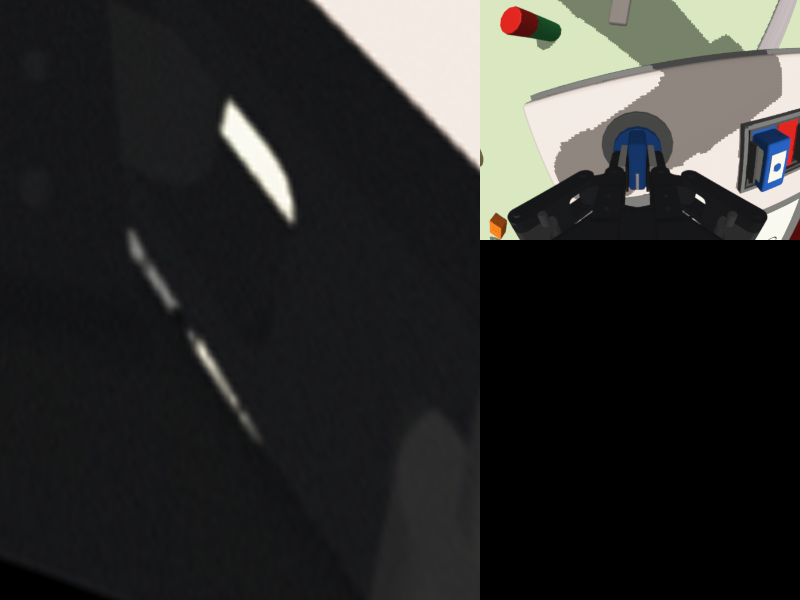

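Request:
arm_command(
  rows=[
    [[0,0,0],[0,0,0.045]],
    [[0,0,0],[0,0,0.09]],
    [[0,0,0],[0,0,0.135]],
    [[0,0,0],[0,0,0.175]],
    [[0,0,0],[0,0,0.19]],
  ],
)

```text
clock: 47.85
position: [520.3, 60.9, 68.9]
ee_rot: [0.372, 0.928, -0.001, 0.001]
contact_force: [3.3, -4.9, 4.3]
gripper_width: 12.8
grasp_force: 59.4
```

Request:
arm_command(
  rows=[
    [[0,0,0],[0,0,0]],
    [[0,0,0],[0,0,0]],
    [[0,0,0],[0,0,0]],
  ],
)

```text
clock: 48.15
position: [520.2, 60.9, 68.9]
ee_rot: [0.371, 0.929, -0.001, 0.0]
contact_force: [2.6, -6.3, 3.1]
gripper_width: 12.7
grasp_force: 59.4
```

Request:
arm_command(
  rows=[
    [[0,0,0],[0,0,0]],
    [[0,0,0],[0,0,0]],
    [[0,0,0],[0,0,0]],
  ],
  grip=0.5,
)

```text
clock: 48.45
position: [518.9, 61.7, 68.0]
ee_rot: [0.372, 0.928, -0.001, -0.001]
contact_force: [0.1, 0.1, -0.6]
gripper_width: 43.1
grasp_force: 0.0
```

Request:
arm_command(
  rows=[
    [[0,0,-0.05],[0,0,0]],
    [[0,0,-0.2],[0,0,0]],
    [[0,0,-0.4],[0,0,0]],
    [[0,0,-0.6],[0,0,0]],
    [[0,0,-0.64],[0,0,0]],
  ],
)

```text
clock: 48.95
position: [522.5, 62.7, 234.9]
ee_rot: [0.371, 0.928, 0.003, 0.005]
contact_force: [1.1, -0.4, -0.5]
gripper_width: 42.8
grasp_force: 0.0
```

```bash
python3 - <<'E'
from meas import *
pose(); goal([(647,118,229,46)])
E
```

```text
t 48.95 p [522.5  62.7 234.9] hd 46.41 tilt [0.61 0.14] w 42.8 gf 0.0 F [ 1.1 -0.4 -0.5] j [  25.   12.  -13.    0.  -64. -158.]
shift [-0.208, 0.503, 0.03] turn [0.0029, 0.0019, 0.0023] rows 2.7 0.1
```

Request:
arm_command(
  rows=[
    [[-0.208,0.503,0.02],[0,0,0]],
    [[-0.208,0.503,0.02],[0,0,0]],
    [[-0.208,0.503,0.02],[0,0,0]],
    [[-0.208,0.503,0.02],[0,0,0]],
    [[-0.208,0.503,0.02],[0,0,0]],
  ],
)

```text
clock: 49.45
position: [643.6, 116.9, 221.3]
ee_rot: [0.372, 0.928, -0.002, -0.002]
contact_force: [-0.8, -0.0, -0.5]
gripper_width: 42.8
grasp_force: 0.0
```

Request:
arm_command(
  rows=[
    [[0,0,0],[0,0,0]],
    [[0,0,0],[0,0,0]],
    [[0,0,0],[0,0,0]],
  ],
)

```text
clock: 49.75
position: [643.5, 116.2, 224.1]
ee_rot: [0.372, 0.928, -0.0, 0.0]
contact_force: [-0.3, -0.3, -0.5]
gripper_width: 43.0
grasp_force: 0.0
```

```bash
python3 - <<'E'
from meas import *
pose(); needle('w19')
a=cv2.cvtColor(cv2.imread('pics/w19t.png'),cv2.COLOR_BGR2GRAY).astype(int); b=cv2.cvtColor(cv2.imread('pics/w16t.png'),cv2.COLOR_BGR2GRAY).astype(int)
for n,t in (('w16',b),('w19',a)):
    print(n,[(u,int(t[150:520,u].argmin())+150,int(t[150:520,u].min())) for u in list(range(40,200,40))+list(range(200,250,4))])
E
```

```text
t 49.75 p [643.5 116.2 224.1] hd 46.29 tilt [-0.01 -0.03] w 43.0 gf 0.0 F [-0.3 -0.3 -0.5] j [  24.   25.    4.    0.  -69. -158.]
mark 99 c [616.8 110.4] size [ 6.2 54.1] ang 3.81 z [ 53.9  55.2 303.7]
mark plotter [  54.4 -162.4]
knob 742 c [520.2  61.7] size [14.4 41.8] ang 46.53 z [85.9 92.6 94.2]
knob bar dir 136.6
w16 [(40, 412, 23), (80, 418, 23), (120, 423, 18), (160, 429, 21), (200, 433, 24), (204, 436, 28), (208, 436, 34), (212, 436, 39), (216, 437, 56), (220, 437, 87), (224, 434, 118), (228, 435, 131), (232, 281, 134), (236, 261, 134), (240, 412, 133), (244, 155, 134), (248, 286, 133)]
w19 [(40, 308, 32), (80, 305, 18), (120, 304, 16), (160, 301, 17), (200, 300, 17), (204, 299, 16), (208, 299, 17), (212, 299, 19), (216, 299, 25), (220, 299, 29), (224, 299, 51), (228, 300, 88), (232, 519, 103), (236, 519, 103), (240, 519, 104), (244, 519, 102), (248, 519, 104)]
```

View pics/w19t.png

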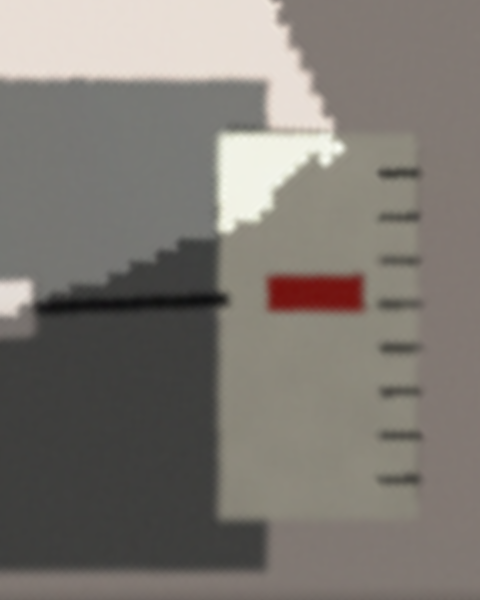

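The needle tip (226,299) now lies level with the red mark, centred on row 294 in the rectified view. That is about 0.4 mm off, within the 6 mm strip, and the extended needle line hits the mark. One last check of the bays and tray.

Request:
arm_command(
  rows=[
    [[0,0,-0.2],[0,0,0]],
    [[0.2,0.1,-0.4],[0,0,0]],
    [[0.4,0.2,-0.5],[0,0,0]],
    [[0.44,0.2,-0.5],[0,0,0]],
    [[0.44,0.2,-0.5],[0,0,0]],
  ],
)

```text
clock: 50.3
position: [598.2, 232.7, 352.4]
ee_rot: [0.37, 0.929, 0.002, 0.002]
contact_force: [-0.0, -0.2, -0.5]
gripper_width: 42.7
grasp_force: 0.0
```

Request:
arm_command(
  rows=[
    [[0,0,0],[0,0,0]],
    [[0,0,0],[0,0,0]],
    [[0,0,0],[0,0,0]],
    [[0,0,0],[0,0,0]],
  ],
)

```text
clock: 50.7
position: [599.5, 227.7, 347.4]
ee_rot: [0.373, 0.928, -0.001, -0.001]
contact_force: [-0.1, 0.2, 0.4]
gripper_width: 42.6
grasp_force: 0.0
```

```bash
python3 - <<'E'
from meas import *
pose()
im,hsv,P,ok,i=look('w20'); X,Y,Z=P[...,0],P[...,1],P[...,2]
A=np.radians(YAW); L=np.stack([(X-D[0])*np.cos(A)+(Y-D[1])*np.sin(A),-(X-D[0])*np.sin(A)+(Y-D[1])*np.cos(A),Z],-1)
for n,y in [('blue',-71),('red',-31),('yellow',31),('black',71)]:
    m=ok&(abs(L[...,1]-y)<20)&(abs(L[...,0])<40)&(Z>78)&(Z<90); 
    if m.sum()>50: rect(L,m,n); print(np.median(im[m],0))
    else: print(n,'empty')
rect(L,ok&(abs(L[...,0])<50)&(abs(L[...,1])<115)&(abs(Z-59)<2.5),'rim'); rect(L,ok&(abs(L[...,0])<40)&(abs(L[...,1])<12)&(Z>105)&(Z<125),'bar')
si,sd,sf=snap('scene','end.png'); Q=cloud(sf,sd)
m=(sd>0)&(abs(Q[...,0]-466)<90)&(abs(Q[...,1]+438)<70)&(Q[...,2]>24)&(Q[...,2]<42); rect(Q,m,'empty in tray'); 
z0=np.load('scene0.npz'); df=np.abs(si.astype(int)-z0['im']).sum(2)
for n,u,v in [('or1',240,326),('or2',180,355),('sharp',280,307),('tape',198,280),('glue',229,208),('eraser',247,200),('mug',318,130)]: print(n,int(np.median(df[v-6:v+7,u-6:u+7])),end=' ')
E
```

```text
t 50.7 p [599.5 227.7 347.4] hd 46.21 tilt [-0.13 -0.11] w 42.6 gf 0.0 F [-0.1  0.2  0.4] j [  35.   21.   15.    0.  -84. -169.]
blue 1165 c [ -1.1 -70.1] size [32.7 60.4] ang 89.82 z [81.2 83.1 84.6]
[120.  87.  38.]
red empty
yellow 1225 c [-1.2 31.4] size [60.6 32.9] ang 0.68 z [81.5 83.1 84.7]
[ 34. 124. 144.]
black 1214 c [-1.2 70.8] size [60.6 32.8] ang 0.34 z [81.3 83.2 84.7]
[41.5 41.  43. ]
rim 2183 c [-0.3 -0.2] size [ 88.8 199.9] ang 0.29 z [56.8 58.1 59.6]
bar 561 c [-2.2  0.1] size [53.6 14.9] ang 0.5 z [110.6 113.  114.5]
empty in tray 240 c [ 463.3 -434.1] size [32.4 64.1] ang 84.26 z [25.7 30.4 34.1]
or1 3 or2 4 sharp 4 tape 5 glue 9 eraser 12 mug 6
```

```bash
python3 -c "
from bench import arm
print(arm.job_done())"
```

```text
the job is handed in; nothing more can be done
None
```

Job handed in after about 51 s of robot time: the cradle is turned half round and seated with its tab at the stripe end, blue, yellow and black stand in their bays (no red cartridge was on the table), the empty is in the brown tray, and the needle is within about 0.5 mm of the red mark.

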